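Crack-check brake backing plates under the shade panel

ROBOT

A 6-joint arm with a two-finger parallel gripper is mounted at the origin on the work surface. World frame = base frame: x ahead of the robot, y to its left, z up, the work surface at z = 0. Lengths are in m, angles in degrees, forces in N, time in s.
With the tool pointing down it reaches from about 0.275 to 0.725 m from the base axis. Payload 15.9 kg.
Tool frame: the origin (TCP) lies midway between the tips of the shut fingers; the grasp point (between the pads) lies 19 mm behind it; z points along the fingers, y is the line along which they close (so a half turn about z gives the same grasp; the last joint's range is limited). The gripper opens to 85 mm and grips with 20 to 120 N. Pads are 22 mm wide; open, the fingers measure 114 mm over their backs; the gripper's body (76 mm by 85 mm) begins 54 mm behind the grasp point. The pads swing forward as they close: fully open they stand 13 mm farther back than shut.
Start: joints at [68.411, 12.198, -1.971, 75.831, 0, 90], TCP at [0.184, 0.465, 0.231] pointing down, gripper open.
Joint ranges: [-170.91, 170.91], [-42.67, 98.43], [-65.05, 77.54], [-120.47, 116.71], [-90, 82.35], [-180, 180]. Speed limits (degrees/s): [108.29, 108.29, 136.94, 147.25, 180, 180].

INTERFACE

Orientations are given as a 3x3 rotation matrix whose columns are the frame's x, y, z axes.
In Python, from plant import manip gives the robot as it stands. The module is installed in compiled form; this text tells all that it offers.
- The arm moves only by the tool arm_command, never from a script. Its argument "series" is a list that holds one entry, the list of rows, each a list of 7 numbers: the turn, a rotation vector about the tool's x, y, z scaled (see below), then the shift along the tool's x, y, z scaled (see below), then the opening, from 0 (shut) to 1 (fully open). In form: [[[ax, ay, az, x, y, z, claw], ...]]. A call has 1 to 20 rows; each row is the pose to reach, as a shift and turn from the pose commanded when the call began, along the tool's axes at that moment, turning the shorter way round; what a row does not reach only later rows make up. The controller multiplies each number of a shift by 100 mm and each number of a turn by 2 pi rad. A row lasts 1/12 s, in which the tool goes at most 41.7 mm and 7.16 degrees, less where a joint would pass 70% of its speed; a pose out of reach is approached as far as the arm can. A call with a number of a shift or a turn outside -1 to 1 is refused whole. A call with a gripper value outside its range is refused whole. The fingers move at their own pace and stop on an object; "grip_force" is the grip in N (left out, the last holds). Time passes only in rows, so rows that repeat a pose let the fingers close. It gives the time, the measured TCP pose, the force, the opening and the grip force at its end, in the units of the state.
- manip.sense(): the state, without advancing time (a new reading comes with each control period).
- manip.get_image(name): name is "scene" or "top"; returns (picture, depth): 400x640x3 uint8, red, green, blue; 400x640 float32, m along the optical axis (not along the pixel's ray), 0 where there is no reading.
- manip.calibration(name): a dict with "fx", "fy", "cx", "cy" (pixels), "k1" (the pictures are not rectified: a ray, as slopes to the right and down, at radius r is drawn at 1 + k1 r^2 times it, then the intrinsics apply), "world_to_cam" (4x4, takes a point from world to camera coordinates). Camera axes: x right, y down, z forward; pixel columns grow to the right and rows downward; lengths in m; the calibration is good to about 2 mm. A picture is of the moment at which its call begins. calibration takes no time and is no camera call.
- manip.close_job(): hands the job in; it is judged then, once.
The state is a dict: "time": time; "joints": joint angles; "joint_velocities": joint speeds; "effort": joint torques, N m; "ee_pos": TCP position; "ee_rot": TCP orientation; "wrist_force": force on the tool from outside, world axes, zero at the start; "moment": the same for the moment, N m; "finger_gap": finger opening in m; "finger_force": force on a finger pad.
Only numpy, scipy, OpenCV 4.12 (cv2) and the standard library are available. Lean on these libraries where they do the work, as an engineer would, in place of code of your own. Each camera call takes 0.05 s, during which the arm holds its last target. There are 200 camera calls.

TASK

Crack-check the one or two steel backing plates lying on the bench: lay each flat in a bed of the inspection stand, between its stops, and swing that bed's spring clip round onto the plate; with every plate clipped, fold the shade panel fully down over them, leave it down for a couple of seconds while the camera in it takes its pictures, then fold it back until it stands upright. Only then swing both clips well clear, slide each plate lengthwise fully home into its own slot of the rack, and leave the panel upright. Leave the other things on the bench where they are.

Things in the scene. Friction and masses are not known exactly. Their poses are not given: they have to be found in the camera images.
- plate_a: flat steel brake backing plate, 120 x 50 x 10 mm, two dark round marks, 0.3 to 0.5 kg; may be absent. Origin at the middle of the slab (half thickness); x along its length, y across its width, z through it; both ends and both faces are alike. Starts flat on the bench between stand and rack.
- plate_b: flat steel brake backing plate, 120 x 50 x 10 mm, two dark round marks, 0.3 to 0.5 kg; may be absent. Origin at the middle of the slab (half thickness); x along its length, y across its width, z through it; both ends and both faces are alike. Starts flat on the bench between stand and rack.
- stand: fixed grey inspection stand, base plate 10 mm thick, 190 x 265 mm, two beds 85 mm apart; x points away from the robot, y to its left, z up. Each bed is a pedestal 34 mm wide, its top 16 mm above the bench, so that fingers can go beside a plate down to the base plate. Clips at the beds' near ends, the panel's hinge on the left side (+y).
- bed_1 (a point): right bed: where a plate's middle is when it lies in place; x along the plate's length, away from the robot, z up. Stops reach 6 mm up the plate with 2.5 mm play all round: one at the middle of each end, and a lug on each long side 46 to 54 mm either way from the middle. Either plate fits either bed.
- clip_1 (a joint): swing of bed 1's clip about its upright pivot screw, rad: 0 = leaf along the bed (+x), foot on the plate; 1.57 = turned to -y of the bed, clear. Range -0.15 to 1.75; stays where it is left (0.04 N m friction). The foot is on the plate below about 0.35; the clip is well clear beyond 0.9. Starts clear.
- clip_1_leaf: steel leaf of clip 1, 16 mm wide, 60 mm long. Origin on the pivot axis (82 mm from the bed's middle, to -x) at bench level; x along the leaf, z up. Below the knob a foot with upturned edges, sole 24 mm above the bench (2 mm lower than a bedded plate's top), rides up onto the plate as it is swung; sprung, rises up to 8 mm, 2.4 N on a plate.
- clip_1_knob (a point): centre of the top of clip 1's black round knob, 50 mm from the pivot axis: upright cylinder 16 mm across, from 33 to 63 mm above the bench, to be pinched from above or pushed
- bed_2 (a point): left, hinge-side bed: where a plate's middle is when it lies in place; x along the plate's length, away from the robot, z up. Stops reach 6 mm up the plate with 2.5 mm play all round: one at the middle of each end, and a lug on each long side 46 to 54 mm either way from the middle. Either plate fits either bed.
- clip_2 (a joint): swing of bed 2's clip about its upright pivot screw, rad: 0 = leaf along the bed (+x), foot on the plate; 1.57 = turned to -y of the bed, clear. Range -0.15 to 1.75; stays where it is left (0.04 N m friction). The foot is on the plate below about 0.35; the clip is well clear beyond 0.9. Starts clear.
- clip_2_leaf: steel leaf of clip 2, 16 mm wide, 60 mm long. Origin on the pivot axis (82 mm from the bed's middle, to -x) at bench level; x along the leaf, z up. Below the knob a foot with upturned edges, sole 24 mm above the bench (2 mm lower than a bedded plate's top), rides up onto the plate as it is swung; sprung, rises up to 8 mm, 2.4 N on a plate.
- clip_2_knob (a point): centre of the top of clip 2's black round knob, 50 mm from the pivot axis: upright cylinder 16 mm across, from 33 to 63 mm above the bench, to be pinched from above or pushed
- panel (a joint): angle of the aluminium shade panel (5 mm thick, 160 mm along its hinge) about its level hinge, rad: 0 = fully down, level over both beds (underside 69 mm above the bench); 1.57 = upright; range 0 to 1.9. Stiff hinge (0.5 N m): stays at any angle. Starts about upright.
- panel_hinge (a point): middle of the panel's hinge axis, 72 mm above the bench on two posts at the stand's left side; x along the hinge axis (as the beds' x), y away from the beds, z up
- panel_bar (a point): middle of the black round grip bar at the panel's free edge, parallel to the hinge: 14 mm thick, about 70 mm free between its end arms, 40 mm beyond the panel's edge, so fingers go round it from above at every angle. At angle q it is at y = -0.245 cos q, z = 0.245 sin q (m) in the frame of panel_hinge.
- rack: fixed blue rack, 180 mm wide, top 51 mm above the bench, two slots side by side, 90 mm apart, open towards the robot. Slot floors are 30 mm above the bench and go on as a tongue 30 mm wide and 35 mm long before each mouth. Origin below the middle of the front face; x into the rack
- slot_1 (a point): right slot of the rack: middle of its mouth, at the height of a lying plate's middle; x straight into the slot, z up. Level slot 55 mm wide, 15 mm high, 65 mm deep to its back wall. A plate slid home lengthwise has its middle 5 mm inside the mouth, 55 mm standing out. Either plate fits either slot.
- slot_2 (a point): left slot of the rack: middle of its mouth, at the height of a lying plate's middle; x straight into the slot, z up. Level slot 55 mm wide, 15 mm high, 65 mm deep to its back wall. A plate slid home lengthwise has its middle 5 mm inside the mouth, 55 mm standing out. Either plate fits either slot.
- wrench: open-ended steel wrench, 170 mm, lying on the bench near the robot; not part of the job, to be left alone
- screwdriver: screwdriver, 180 mm, lying on the bench near the robot; not part of the job, to be left alone
- hammer: hammer, 240 mm, lying to the right of the rack; not part of the job, to be left alone
- spray_can: white aerosol can, 60 mm across, 190 mm tall, behind the plates; not part of the job, to be left alone
- grease_jar: grey jar, 72 mm across, 70 mm tall, behind the plates; not part of the job, to be left alone
- mug: white mug, 80 mm across, 90 mm tall, behind the stand; not part of the job, to be left alone
There are look-alikes about, which are no part of the job. What is meant by the rack is not yellow, and is the larger of those in its own colour.

How it is judged (in metres and radians):
On the way, in this order (a step that is already met when the one before it is completed fails the run):
1. every plate lies in a bed with that bed's clip pressing on it (((x of plate_a in the frame of bed_1 between -0.006 and 0.006 m and y of plate_a in the frame of bed_1 between -0.006 and 0.006 m and z of plate_a in the frame of bed_1 between -0.004 and 0.004 m and angle between the x axis of plate_a and the x axis of bed_1, either way round below 0.1 rad and contact force between clip_1_leaf and plate_a above 0.3 N) or (x of plate_a in the frame of bed_2 between -0.006 and 0.006 m and y of plate_a in the frame of bed_2 between -0.006 and 0.006 m and z of plate_a in the frame of bed_2 between -0.004 and 0.004 m and angle between the x axis of plate_a and the x axis of bed_2, either way round below 0.1 rad and contact force between clip_2_leaf and plate_a above 0.3 N)) and ((x of plate_b in the frame of bed_1 between -0.006 and 0.006 m and y of plate_b in the frame of bed_1 between -0.006 and 0.006 m and z of plate_b in the frame of bed_1 between -0.004 and 0.004 m and angle between the x axis of plate_b and the x axis of bed_1, either way round below 0.1 rad and contact force between clip_1_leaf and plate_b above 0.3 N) or (x of plate_b in the frame of bed_2 between -0.006 and 0.006 m and y of plate_b in the frame of bed_2 between -0.006 and 0.006 m and z of plate_b in the frame of bed_2 between -0.004 and 0.004 m and angle between the x axis of plate_b and the x axis of bed_2, either way round below 0.1 rad and contact force between clip_2_leaf and plate_b above 0.3 N))), for 0.2 s.
2. the shade panel is folded fully down over the clipped plates for a couple of seconds (all of step 1 and value of joint panel below 0.1 rad), for 1.5 s.
3. the panel stands upright again, the plates still clipped (all of step 1 and value of joint panel between 1.4 and 1.8 rad), for 0.2 s.
At the end, for the whole second after the job is handed in: Every plate is fully home in a slot of the rack (its middle 5 mm inside the mouth, within 6 mm; within 6 mm sideways, 0.1 rad), at rest; both clips are swung clear (beyond 0.9 rad); the panel stands upright (1.40 to 1.80 rad) (((x of plate_a in the frame of slot_1 between -0.001 and 0.01 m and y of plate_a in the frame of slot_1 between -0.006 and 0.006 m and z of plate_a in the frame of slot_1 between -0.006 and 0.008 m and angle between the x axis of plate_a and the x axis of slot_1, either way round below 0.1 rad) or (x of plate_a in the frame of slot_2 between -0.001 and 0.01 m and y of plate_a in the frame of slot_2 between -0.006 and 0.006 m and z of plate_a in the frame of slot_2 between -0.006 and 0.008 m and angle between the x axis of plate_a and the x axis of slot_2, either way round below 0.1 rad)) and ((x of plate_b in the frame of slot_1 between -0.001 and 0.01 m and y of plate_b in the frame of slot_1 between -0.006 and 0.006 m and z of plate_b in the frame of slot_1 between -0.006 and 0.008 m and angle between the x axis of plate_b and the x axis of slot_1, either way round below 0.1 rad) or (x of plate_b in the frame of slot_2 between -0.001 and 0.01 m and y of plate_b in the frame of slot_2 between -0.006 and 0.006 m and z of plate_b in the frame of slot_2 between -0.006 and 0.008 m and angle between the x axis of plate_b and the x axis of slot_2, either way round below 0.1 rad)) and value of joint panel between 1.4 and 1.8 rad and value of joint each of clip_1, clip_2 above 0.9 rad and linear speed of each of plate_a, plate_b below 0.02 m/s); the robot touches nothing.
It fails at once if another thing on the bench is shifted by more than 40 mm (distance of any of wrench, screwdriver, hammer, spray_can, grease_jar, mug from where it was at the start of the episode above 0.04 m).
Of plate_a, plate_b only 1 to 2 are there at a start; the rules pass over those that are not, and their reading is None.
At some moment in a run one of plate_a, plate_b may be knocked a few centimetres aside while the robot is not near it.
Once in a run the grip may slacken for a moment while it holds something.
It also fails if it takes over 210 s, if anything falls off the work surface, if the arm or the gripper's body presses on something with over 40 N, if the wrist force passes 120 N, or if a joint passes its speed limit or range.

## Working session

There is one attempt and no reset: what is moved stays moved. The work goes in short steps, Python scripts to look and compute and a tool call to move; the robot and the scene stay as the last step left them, time stands still between calls to the robot, and variables do not carry over. Pictures are saved under pics/ and viewed, at most 14 in all, crops included, and the job is handed in when it is done.

Besides the shell and the picture viewer there is one more tool, called as name([rows], argument=value, ...), one row to a line, values as JSON. arm_command: Moves the arm, as the interface text tells. Shifts and turns lie within -1 to 1; 1 stands for 100 mm of shift or 2 pi rad of turn. Its arguments: {"type":"object","properties":{"series":{"type":"array"},"grip_force":{"type":"number"}},"required":["series"]}

```bash
mkdir -p pics
cat > h.py <<'E'
import numpy as np, cv2
from plant import manip
def cal(n):
    c=manip.calibration(n); K=np.array([[c['fx'],0,c['cx']],[0,c['fy'],c['cy']],[0,0,1]]); return c,K,np.array(c['world_to_cam'])
def ray(n,uv):
    c,K,T=cal(n); uv=np.atleast_2d(np.array(uv,float))
    d=(uv-[c['cx'],c['cy']])/[c['fx'],c['fy']]
    s=d.copy()
    for _ in range(20): s=d/(1+c['k1']*(s**2).sum(1,keepdims=True))
    R=T[:3,:3]; return -R.T@T[:3,3], np.c_[s,np.ones(len(s))]@R
def onz(n,uv,z):
    o,d=ray(n,uv); return o+d*((z-o[2])/d[:,2])[:,None]
def proj(n,P):
    c,K,T=cal(n); P=np.atleast_2d(P); q=P@T[:3,:3].T+T[:3,3]; s=q[:,:2]/q[:,2:]
    return s*(1+c['k1']*(s**2).sum(1,keepdims=True))*[c['fx'],c['fy']]+[c['cx'],c['cy']]
def cloud(n,depth):
    H,W=depth.shape; v,u=np.mgrid[:H,:W]; o,d=ray(n,np.c_[u.ravel(),v.ravel()])
    return (o+d*depth.reshape(-1,1)).reshape(H,W,3)
def shot(n,f=None):
    im,de=manip.get_image(n); b=im[...,::-1].copy()
    if f: cv2.imwrite('pics/'+f,b)
    return b,de
E
python3 - <<'E'
from h import *
for n in('scene','top'):
    b,d=shot(n,n+'0.png'); np.savez(n+'0.npz',b=b,d=d); c,K,T=cal(n); print(n,c['fx'],c['k1'],(-T[:3,:3].T@T[:3,3]).round(3),T[:3,:3].round(2).tolist())
print(manip.sense())
E
```

```text
scene 485.2100582069015 -0.10778327664483733 [1.332 0.116 1.044] [[-0.24, 0.97, 0.02], [0.73, 0.19, -0.66], [-0.64, -0.14, -0.75]]
top 498.8982142121764 -0.04808559188646737 [ 0.254 -0.038  1.352] [[0.02, -1.0, 0.01], [-0.98, -0.02, -0.19], [0.19, -0.01, -0.98]]
{'time': 0.1, 'joints': array([ 6.84116120e+01,  1.22205090e+01, -2.00262304e+00,  7.58314058e+01,
        1.68541543e-03,  9.00022328e+01]), 'joint_velocities': array([ 0.07178417,  0.05844046,  0.1836147 , -0.05631668, -0.02198226,
        0.01066286]), 'effort': array([ 2.16194685e-04, -6.87249041e+01,  4.87808490e+01,  1.21485663e-02,
       -9.26145117e-05, -9.44909004e-06]), 'ee_pos': array([0.18385194, 0.46465731, 0.23089251]), 'ee_rot': array([[-9.29836724e-01,  3.67972178e-01, -3.77577977e-04],
       [ 3.67972370e-01,  9.29836314e-01, -8.74269286e-04],
       [ 2.93789414e-05, -9.51865952e-04, -9.99999547e-01]]), 'wrist_force': array([ 0.36448521, -0.66786158, -0.0516622 ]), 'moment': array([ 0.01046833, -0.068739  , -0.02074795]), 'finger_force': 0.0, 'finger_gap': 0.0853264249241812}
```

View pics/top0.png

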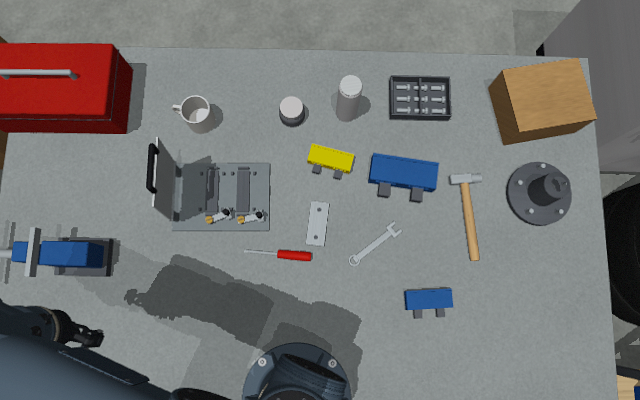

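View pics/scene0.png

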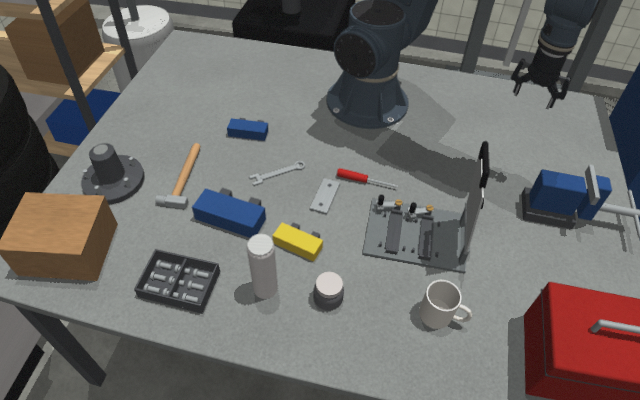

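Run:
```python
from h import *
t=np.load('top0.npz');s=np.load('scene0.npz')
A=cv2.resize(t['b'][125:240,140:280],None,fx=5,fy=5,interpolation=cv2.INTER_CUBIC)
cv2.imwrite('pics/c1.png',A)
B=cv2.resize(s['b'][135:275,355:500],None,fx=4,fy=4,interpolation=cv2.INTER_CUBIC)
C=cv2.resize(t['b'][145:210,360:445],None,fx=4,fy=4,interpolation=cv2.INTER_CUBIC)
cv2.imwrite('pics/c2.png',B);cv2.imwrite('pics/c3.png',C)
for n,D in(('top',t),('scene',s)):
    b=D['b'];hsv=cv2.cvtColor(b,cv2.COLOR_BGR2HSV);P=cloud(n,D['d'])
    # plate
    w=((hsv[...,1]<40)&(hsv[...,2]>165)).astype(np.uint8)
    r=(P[...,0]>.3)&(P[...,0]<.7)&(P[...,1]<.1)&(P[...,1]>-.35)
    # blue rack
    m=((hsv[...,0]>100)&(hsv[...,0]<125)&(hsv[...,1]>120)&(hsv[...,2]>50)).astype(np.uint8)
    for nm,mk,z in(('plate',w&r,.01),('rack',m,.051)):
        cs=cv2.findContours(mk,cv2.RETR_EXTERNAL,cv2.CHAIN_APPROX_NONE)[0]
        for c in cs:
            if cv2.contourArea(c)<120: continue
            W=onz(n,c.reshape(-1,2),z)[:,:2]
            (x,y),(a,h),g=cv2.minAreaRect((W*1000).astype(np.float32))
            print(n,nm,c.reshape(-1,2).mean(0).round(),'ctr',round(x,1),round(y,1),'size',round(a,1),round(h,1),'ang',round(g,1))
```

```text
top plate [376. 243.] ctr 400.1 -199.8 size 33.7 165.9 ang 39.4
top plate [317. 223.] ctr 457.9 -45.3 size 48.4 118.6 ang 84.3
top rack [428. 299.] ctr 258.8 -334.9 size 48.9 122.9 ang 3.9
top rack [ 19. 252.] ctr 356.4 739.1 size 40.1 52.8 ang 89.9
top rack [ 70. 256.] ctr 355.1 599.8 size 169.7 67.2 ang 89.3
top rack [403. 172.] ctr 593.9 -274.4 size 182.4 83.4 ang 82.5
scene plate [325. 195.] ctr 454.9 -46.0 size 48.0 117.5 ang 84.3
scene rack [229. 213.] ctr 613.1 -270.2 size 195.9 103.5 ang 82.9
scene rack [573. 194.] ctr 307.8 638.4 size 244.1 181.8 ang 89.6
scene rack [247. 129.] ctr 291.3 -328.3 size 78.6 125.6 ang 4.1
scene rack [ 68. 123.] ctr 402.1 -901.5 size 251.8 109.3 ang 46.1
scene rack [101. 102.] ctr 301.3 -854.1 size 154.2 104.8 ang 1.2
scene rack [631. 137.] ctr -80.9 867.7 size 105.8 797.2 ang 77.7
```

View pics/c1.png

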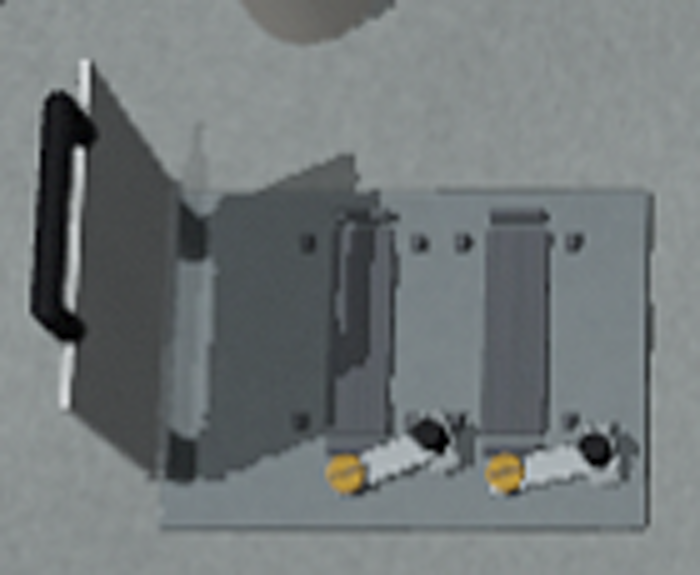

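View pics/c2.png

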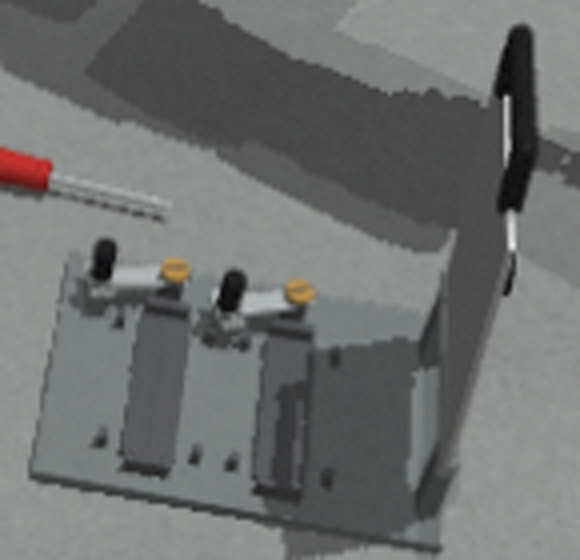

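View pics/c3.png

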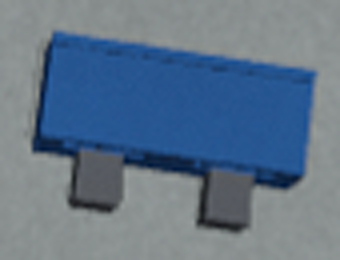

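```bash
cat > m.py <<'E'
from h import *
t=np.load('top0.npz');s=np.load('scene0.npz')
c1=lambda p:(np.array(p,float)+.5)/5-.5+[140,125]
c2=lambda p:(np.array(p,float)+.5)/4-.5+[355,135]
c3=lambda p:(np.array(p,float)+.5)/4-.5+[360,145]
def pr(n,a): print(n,(a[:,:2]*1000).round(1).tolist())
pr('top base FR,NR,NL',onz('top',c1([(652,192),(647,526),(160,526)]),.01))
pr('sc base NR,FR',onz('scene',c2([(70,255),(32,473)]),.01))
pr('top ped1 FL FR NL NR',onz('top',c1([(487,222),(548,222),(482,434),(545,434)]),.016))
pr('top ped2 ',onz('top',c1([(334,225),(394,225),(330,434),(388,434)]),.016))
pr('top lugs1 FL FR NR',onz('top',c1([(464,242),(575,241),(572,420)]),.022))
pr('top lugs2 FL FR NL',onz('top',c1([(309,242),(421,242),(303,421)]),.022))
pr('sc lugs1 FR FL NR',onz('scene',c2([(100,433),(196,450),(119,314)]),.022))
pr('sc lugs2 FR FL NL',onz('scene',c2([(232,457),(328,472),(336,353)]),.022))
pr('top pivots',onz('top',c1([(346,474),(505,474)]),.03))
pr('top knobs 2 1',onz('top',c1([(428,432),(594,446)]),.063))
pr('sc knobs 1 2',onz('scene',c2([(104,244),(234,275)]),.063))
b=t['b'];hsv=cv2.cvtColor(b,cv2.COLOR_BGR2HSV)
reg=np.zeros(b.shape[:2],np.uint8);reg[145:210,362:445]=1
bl=(hsv[...,0]>100)&(hsv[...,0]<125)&(hsv[...,1]>120)&(reg>0)
V=hsv[...,2][bl];print('V',np.percentile(V,[5,20,50,80]))
m=(bl&(hsv[...,2]>0.85*np.median(V))).astype(np.uint8)
c=max(cv2.findContours(m,0,cv2.CHAIN_APPROX_NONE)[0],key=cv2.contourArea)
W=onz('top',c.reshape(-1,2),.051)[:,:2]*1000
print('top face',cv2.minAreaRect(W.astype(np.float32)),cv2.boxPoints(cv2.minAreaRect(W.astype(np.float32))).round(1).tolist())
g=((hsv[...,1]<90)&(hsv[...,2]<115)&(reg>0)).astype(np.uint8)
for c in cv2.findContours(g,0,cv2.CHAIN_APPROX_NONE)[0]:
    if cv2.contourArea(c)<60: continue
    W=(onz('top',c.reshape(-1,2),.03)[:,:2]*1000).astype(np.float32);r=cv2.minAreaRect(W);print('tongue',np.round(r[0],1),np.round(r[1],1),r[2])
# bar height via depth
P=cloud('top',t['d']);k=(t['b'].max(2)<40);k[:135]=0;k[195:]=0;k[:,:145]=0;k[:,160:]=0
print('bar',P[k].mean(0).round(3), np.percentile(P[k],[5,95],axis=0).round(3).tolist())
E
python3 m.py
```

```text
top base FR,NR,NL [[622.6, 89.1], [435.4, 84.7], [429.6, 349.2]]
sc base NR,FR [[437.3, 86.3], [624.4, 91.8]]
top ped1 FL FR NL NR [[601.9, 179.1], [602.6, 145.4], [483.0, 175.7], [483.8, 141.5]]
top ped2  [[598.4, 263.6], [599.1, 230.4], [481.2, 258.4], [481.9, 226.8]]
top lugs1 FL FR NR [[588.7, 190.2], [590.6, 129.2], [490.7, 126.4]]
top lugs2 FL FR NL [[586.9, 275.5], [588.2, 213.8], [487.0, 272.2]]
sc lugs1 FR FL NR [[591.5, 129.4], [589.6, 191.5], [491.2, 127.2]]
sc lugs2 FR FL NL [[589.4, 214.7], [586.1, 276.2], [488.2, 274.2]]
top pivots [[457.3, 245.4], [459.1, 160.0]]
top knobs 2 1 [[475.4, 196.6], [469.8, 109.2]]
sc knobs 1 2 [[467.9, 108.4], [473.2, 196.5]]
V [ 72.85 138.   145.   147.  ]
top face ((596.4365234375, -276.6311340332031), (178.70632934570312, 77.7825927734375), 82.51122283935547) [[546.2000122070312, -360.20001220703125], [623.4000244140625, -370.29998779296875], [646.5999755859375, -193.10000610351562], [569.5, -183.0]]
tongue [ 536.2 -312.4] [38.3 39.2] 89.07423400878906
tongue [ 548.1 -227.9] [43.7 39.2] 89.78730010986328
bar [0.52  0.312 0.328] [[0.475, 0.31, 0.29], [0.569, 0.321, 0.326]]
```

arm_command([
  [[0, 0, 0, -0.886, -0.747, 0, 1], [0, 0, 0, -0.886, -0.747, 0, 1], [0, 0, 0, -0.886, -0.747, 0, 1], [0, 0, 0, -0.886, -0.747, 0, 1]],
], grip_force=60)

```text
time: 0.43
ee_pos: [0.2404, 0.3588, 0.2314]
ee_rot: [[-0.929, 0.371, 0.0], [0.371, 0.929, -0.001], [-0.001, -0.001, -1.0]]
wrist_force: [-0.3, 1.0, 1.0]
finger_gap: 0.0854
finger_force: 0.0
```

arm_command([
  [[0, 0, 0, -0.886, -0.747, 0, 1], [0, 0, 0, -0.886, -0.747, 0, 1], [0, 0, 0, -0.886, -0.747, 0, 1], [0, 0, 0, -0.886, -0.747, 0, 1]],
])

```text
time: 0.77
ee_pos: [0.2953, 0.257, 0.2313]
ee_rot: [[-0.928, 0.372, 0.001], [0.372, 0.928, -0.001], [-0.001, -0.001, -1.0]]
wrist_force: [-0.9, 0.3, -0.6]
finger_gap: 0.0853
finger_force: 0.0
```

arm_command([
  [[0, 0, 0, -0.886, -0.747, 0, 1], [0, 0, 0, -0.886, -0.747, 0, 1], [0, 0, 0, -0.886, -0.747, 0, 1], [0, 0, 0, -0.886, -0.747, 0, 1]],
])

```text
time: 1.1
ee_pos: [0.3504, 0.1551, 0.2312]
ee_rot: [[-0.928, 0.372, 0.0], [0.372, 0.928, -0.001], [-0.001, -0.001, -1.0]]
wrist_force: [-0.8, 0.3, 0.2]
finger_gap: 0.0852
finger_force: 0.0
```

arm_command([
  [[0, 0, 0, -0.886, -0.747, 0, 1], [0, 0, 0, -0.886, -0.747, 0, 1], [0, 0, 0, -0.886, -0.747, 0, 1], [0, 0, 0, -0.886, -0.747, 0, 1]],
])

```text
time: 1.43
ee_pos: [0.4054, 0.0532, 0.231]
ee_rot: [[-0.928, 0.372, 0.0], [0.372, 0.928, -0.001], [-0.0, -0.001, -1.0]]
wrist_force: [0.3, 0.2, -0.5]
finger_gap: 0.0854
finger_force: 0.0
```

arm_command([
  [[0, 0, 0.25, -0.886, -0.747, 0, 1], [0, 0, 0.25, -0.886, -0.747, 0, 1], [0, 0, 0.25, -0.886, -0.747, 0, 1], [0, 0, 0.25, -0.886, -0.747, 0, 1], [0, 0, 0.25, -0.886, -0.747, 0, 1], [0, 0, 0.25, -0.886, -0.747, 0, 1], [0, 0, 0.25, -0.886, -0.747, 0, 1], [0, 0, 0.25, -0.886, -0.747, 0, 1], [0, 0, 0.25, -0.886, -0.747, 0, 1], [0, 0, 0.25, -0.886, -0.747, 0, 1], [0, 0, 0.25, -0.886, -0.747, 0, 1], [0, 0, 0.25, -0.886, -0.747, 0, 1], [0, 0, 0.25, -0.886, -0.747, 0, 1], [0, 0, 0.25, -0.886, -0.747, 0, 1], [0, 0, 0.25, -0.886, -0.747, 0, 1]],
])

```text
time: 2.68
ee_pos: [0.4585, -0.0448, 0.2311]
ee_rot: [[0.365, 0.931, -0.0], [0.931, -0.365, 0.0], [0.0, -0.0, -1.0]]
wrist_force: [0.8, 0.2, 0.3]
finger_gap: 0.0852
finger_force: 0.0
```

arm_command([
  [[0, 0, 0.2056, 0, 0, 0, 1], [0, 0, 0.2056, 0, 0, 0, 1], [0, 0, 0.2056, 0, 0, 0, 1], [0, 0, 0.2056, 0, 0, 0, 1], [0, 0, 0.2056, 0, 0, 0, 1], [0, 0, 0.2056, 0, 0, 0, 1], [0, 0, 0.2056, 0, 0, 0, 1], [0, 0, 0.2056, 0, 0, 0, 1], [0, 0, 0.2056, 0, 0, 0, 1], [0, 0, 0.2056, 0, 0, 0, 1], [0, 0, 0.2056, 0, 0, 0, 1], [0, 0, 0.2056, 0, 0, 0, 1], [0, 0, 0.2056, 0, 0, 0, 1], [0, 0, 0.2056, 0, 0, 0, 1]],
])

```text
time: 3.85
ee_pos: [0.4585, -0.0452, 0.2313]
ee_rot: [[0.995, -0.096, -0.0], [-0.096, -0.995, 0.0], [-0.0, -0.0, -1.0]]
wrist_force: [-0.2, 0.0, 0.6]
finger_gap: 0.0852
finger_force: 0.0
```

```bash
cat >> h.py <<'E'
from scipy.spatial.transform import Rotation as Ro
def go(x,y,z,yaw):
    s=manip.sense(); R=np.array(s['ee_rot']); p=np.array(s['ee_pos']); a=np.radians(yaw)
    Rt=np.array([[np.cos(a),np.sin(a),0],[np.sin(a),-np.cos(a),0],[0,0,-1]])
    print('t',round(s['time'],2),'p',(p*1000).round(1),'yaw',round(np.degrees(np.arctan2(R[1,0],R[0,0])),2),'F',s['wrist_force'].round(1),'gap',round(s['finger_gap']*1000,1),'ff',round(float(s['finger_force']),1),'j6',s['joints'].round(0))
    print('turn',(Ro.from_matrix(R.T@Rt).as_rotvec()/2/np.pi).round(4),'shift',(R.T@(np.array([x,y,z])-p)/.1).round(3))
E
python3 - <<'E'
from h import *
go(.4565,-.0456,.231,-5.7)
b,d=shot('scene');hsv=cv2.cvtColor(b,cv2.COLOR_BGR2HSV);P=cloud('scene',d)
w=((hsv[...,1]<40)&(hsv[...,2]>165)&(P[...,2]<.03)).astype(np.uint8)
w[:170]=0;w[225:]=0;w[:,:290]=0;w[:,360:]=0
for c in cv2.findContours(w,0,cv2.CHAIN_APPROX_NONE)[0]:
  if cv2.contourArea(c)>100: print(cv2.minAreaRect((onz('scene',c.reshape(-1,2),.01)[:,:2]*1000).astype(np.float32)))
# bar, z .317
t=np.load('top0.npz')['b'];k=(t.max(2)<45).astype(np.uint8);k[:140]=0;k[195:]=0;k[:,:143]=0;k[:,163:]=0
for c in cv2.findContours(k,0,cv2.CHAIN_APPROX_NONE)[0]:
  if cv2.contourArea(c)>30: print('bar',cv2.boundingRect(c),cv2.minAreaRect((onz('top',c.reshape(-1,2),.317)[:,:2]*1000).astype(np.float32)))
E
```

```text
t 3.85 p [458.5 -45.2 231.3] yaw -5.52 F [-0.2  0.   0.6] gap 85.2 ff 0.0 j6 [ -6.   8.  -8.  75.   0. 180.]
turn [-0.      0.      0.0005] shift [-0.019  0.006  0.003]
((442.6238708496094, -51.94902038574219), (39.251094818115234, 95.6315689086914), 88.23561096191406)
bar (146, 144, 14, 50) ((521.3534545898438, 312.239013671875), (108.4879379272461, 23.411468505859375), 0.586493730545044)
```

arm_command([
  [[0, 0, -0.25, 0, 0, 0.6, 1], [0, 0, -0.25, 0, 0, 0.6, 1], [0, 0, -0.25, 0, 0, 0.6, 1], [0, 0, -0.25, 0, 0, 0.6, 1], [0, 0, -0.25, 0, 0, 0.6, 1], [0, 0, -0.25, 0, 0, 0.6, 1], [0, 0, -0.25, 0, 0, 0.6, 1], [0, 0, -0.25, 0, 0, 0.6, 1], [0, 0, -0.25, 0, 0, 0.6, 1], [0, 0, -0.25, 0, 0, 0.6, 1], [0, 0, -0.25, 0, 0, 0.6, 1], [0, 0, -0.25, 0, 0, 0.6, 1], [0, 0, -0.25, 0, 0, 0.6, 1], [0, 0, -0.25, 0, 0, 0.6, 1]],
])

```text
time: 5.07
ee_pos: [0.4585, -0.0453, 0.1713]
ee_rot: [[0.093, 0.996, -0.0], [0.996, -0.093, -0.0], [-0.0, -0.0, -1.0]]
wrist_force: [0.1, 0.4, -0.0]
finger_gap: 0.0853
finger_force: 0.0
```

arm_command([
  [[0, 0, -0.25, 0, 0, 0.6, 1], [0, 0, -0.25, 0, 0, 0.6, 1], [0, 0, -0.25, 0, 0, 0.6, 1], [0, 0, -0.25, 0, 0, 0.6, 1], [0, 0, -0.25, 0, 0, 0.6, 1], [0, 0, -0.25, 0, 0, 0.6, 1], [0, 0, -0.25, 0, 0, 0.6, 1], [0, 0, -0.25, 0, 0, 0.6, 1], [0, 0, -0.25, 0, 0, 0.6, 1], [0, 0, -0.25, 0, 0, 0.6, 1], [0, 0, -0.25, 0, 0, 0.6, 1], [0, 0, -0.25, 0, 0, 0.6, 1], [0, 0, -0.25, 0, 0, 0.6, 1], [0, 0, -0.25, 0, 0, 0.6, 1]],
])

```text
time: 6.23
ee_pos: [0.4585, -0.0454, 0.1113]
ee_rot: [[-0.995, 0.097, -0.0], [0.097, 0.995, 0.0], [0.0, 0.0, -1.0]]
wrist_force: [1.0, -0.9, -0.4]
finger_gap: 0.0854
finger_force: 0.0
```

Run:
```python
from h import *
go(.4565,-.0456,.010,174.3)
b,d=shot('scene','s1.png')
b=cv2.resize(b[140:250,260:400],None,fx=4,fy=4);cv2.imwrite('pics/s1c.png',b)
```

```text
t 6.23 p [458.5 -45.4 111.3] yaw 174.46 F [ 1.  -0.9 -0.4] gap 85.4 ff 0.0 j6 [ -6.  11. -21.  58.   0.  -0.]
turn [ 0.     -0.      0.0004] shift [ 0.019 -0.004  1.013]
```

View pics/s1c.png

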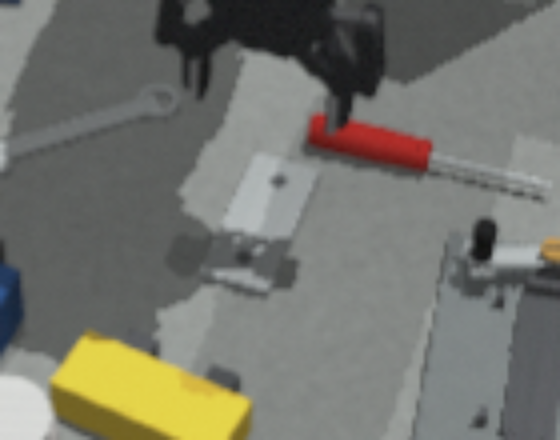

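arm_command([
  [[0, 0, 0, 0.02, 0, 0.9, 0.8], [0, 0, 0, 0.02, 0, 0.9, 0.8], [0, 0, 0, 0.02, 0, 0.9, 0.8], [0, 0, 0, 0.02, 0, 0.9, 0.8], [0, 0, 0, 0.02, 0, 0.9, 0.8], [0, 0, 0, 0.02, 0, 1, 0.72], [0, 0, 0, 0.02, 0, 1, 0.72], [0, 0, 0, 0.02, 0, 1, 0.72], [0, 0, 0, 0.02, 0, 1, 0.72], [0, 0, 0, 0.02, 0, 1, 0.72], [0, 0, 0, 0.02, 0, 1, 0.72]],
])

```text
time: 7.2
ee_pos: [0.4569, -0.0452, 0.012]
ee_rot: [[-0.995, 0.098, 0.001], [0.098, 0.995, -0.0], [-0.001, 0.0, -1.0]]
wrist_force: [-0.3, 0.1, 0.0]
finger_gap: 0.0615
finger_force: 0.0
```

arm_command([
  [[0, 0, 0, 0, 0, 0.05, 0.72], [0, 0, 0, 0, 0, 0.08, 0.72], [0, 0, 0, 0, 0, 0.1, 0.72], [0, 0, 0, 0, 0, 0.1, 0.72], [0, 0, 0, 0, 0, 0.1, 0.72]],
])

```text
time: 7.62
ee_pos: [0.4562, -0.0452, 0.0011]
ee_rot: [[-0.995, 0.098, -0.001], [0.098, 0.995, 0.0], [0.001, -0.0, -1.0]]
wrist_force: [-0.1, -0.1, 0.7]
finger_gap: 0.0617
finger_force: 0.0
```

arm_command([
  [[0, 0, 0, 0, 0, 0.02, 0.72], [0, 0, 0, 0, 0, 0.02, 0.72], [0, 0, 0, 0, 0, 0.02, 0.72]],
])

```text
time: 7.87
ee_pos: [0.4564, -0.0452, -0.0008]
ee_rot: [[-0.995, 0.098, -0.0], [0.098, 0.995, 0.0], [0.0, -0.0, -1.0]]
wrist_force: [0.1, 0.1, 0.0]
finger_gap: 0.0611
finger_force: 0.0
```

arm_command([
  [[0, 0, 0, 0, 0, 0, 0.5], [0, 0, 0, 0, 0, 0, 0.45], [0, 0, 0, 0, 0, 0, 0.45], [0, 0, 0, 0, 0, 0, 0.3], [0, 0, 0, 0, 0, 0, 0.3], [0, 0, 0, 0, 0, 0, 0.3], [0, 0, 0, 0, 0, 0, 0.3]],
])

```text
time: 8.45
ee_pos: [0.4566, -0.0452, -0.0002]
ee_rot: [[-0.995, 0.098, 0.0], [0.098, 0.995, -0.0], [-0.0, -0.0, -1.0]]
wrist_force: [-4.7, -0.7, 11.3]
finger_gap: 0.0484
finger_force: 60.6
```

arm_command([
  [[0, 0, 0, 0, 0, -0.02, 0.3], [0, 0, 0, 0, 0, -0.1, 0.3], [0, 0, 0, 0, 0, -0.3, 0.3], [0, 0, 0, 0, 0, -0.6, 0.3], [0, 0, 0, 0, 0, -0.9, 0.3], [0, 0, 0, 0, 0, -0.9, 0.3], [0, 0, 0, 0, 0, -0.9, 0.3]],
])

```text
time: 9.03
ee_pos: [0.4576, -0.0453, 0.0908]
ee_rot: [[-0.995, 0.098, 0.003], [0.098, 0.995, -0.0], [-0.003, 0.0, -1.0]]
wrist_force: [-0.2, -0.7, -4.9]
finger_gap: 0.0478
finger_force: 63.3
```

Run:
```python
from h import *
go(.540,.1589,.089,181.35)
b,d=shot('scene');cv2.imwrite('pics/s2c.png',cv2.resize(b[100:260,260:400],None,fx=3.5,fy=3.5))
```

```text
t 9.03 p [457.6 -45.3  90.8] yaw 174.4 F [-0.2 -0.7 -4.9] gap 47.8 ff 63.3 j6 [ -6.  12. -24.  55.   0.  -0.]
turn [-0.      0.0005 -0.0193] shift [-0.621  2.112  0.02 ]
```

View pics/s2c.png

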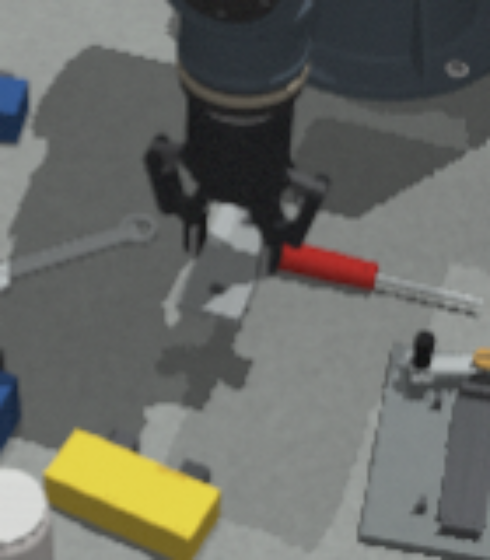

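arm_command([
  [[0, 0, 0, -0.05, 0.15, 0, 0.3], [0, 0, 0, -0.1, 0.35, 0, 0.3], [0, 0, 0, -0.207, 0.6, 0, 0.3], [0, 0, 0, -0.207, 0.704, 0, 0.3], [0, 0, 0, -0.207, 0.704, 0, 0.3]],
])

```text
time: 9.5
ee_pos: [0.4834, 0.0246, 0.0879]
ee_rot: [[-0.995, 0.095, -0.002], [0.095, 0.995, 0.0], [0.002, 0.0, -1.0]]
wrist_force: [0.1, -0.6, -4.0]
finger_gap: 0.048
finger_force: 63.4
```

arm_command([
  [[0, 0, 0, -0.05, 0.15, 0, 0.3], [0, 0, 0, -0.1, 0.35, 0, 0.3], [0, 0, 0, -0.207, 0.6, 0, 0.3], [0, 0, 0, -0.207, 0.704, 0, 0.3], [0, 0, 0, -0.207, 0.704, 0, 0.3]],
])

```text
time: 9.92
ee_pos: [0.511, 0.092, 0.0883]
ee_rot: [[-0.995, 0.096, -0.002], [0.096, 0.995, -0.0], [0.002, -0.0, -1.0]]
wrist_force: [-0.3, -0.4, -4.0]
finger_gap: 0.0478
finger_force: 63.5
```

arm_command([
  [[0, 0, -0.005, -0.05, 0.15, 0, 0.3], [0, 0, -0.01, -0.1, 0.35, 0, 0.3], [0, 0, -0.0193, -0.207, 0.6, 0, 0.3], [0, 0, -0.0193, -0.207, 0.704, 0, 0.3], [0, 0, -0.0193, -0.207, 0.704, 0, 0.3], [0, 0, -0.0193, -0.207, 0.704, 0, 0.3]],
])

```text
time: 10.42
ee_pos: [0.5382, 0.1584, 0.0887]
ee_rot: [[-1.0, -0.024, -0.001], [-0.024, 1.0, -0.001], [0.001, -0.001, -1.0]]
wrist_force: [-0.7, -0.9, -3.3]
finger_gap: 0.0479
finger_force: 63.6
```

Run:
```python
from h import *
go(.540,.1589,.019,181.35)
b,d=shot('scene');hsv=cv2.cvtColor(b,cv2.COLOR_BGR2HSV)
cv2.imwrite('pics/s3c.png',cv2.resize(b[110:270,350:490],None,fx=4,fy=3.7))
```

```text
t 10.42 p [538.2 158.4  88.7] yaw -178.64 F [-0.7 -0.9 -3.3] gap 47.9 ff 63.6 j6 [16. 23. -8. 59. -0. 15.]
turn [-0.0001 -0.0002  0.    ] shift [-0.019  0.005  0.697]
```

View pics/s3c.png

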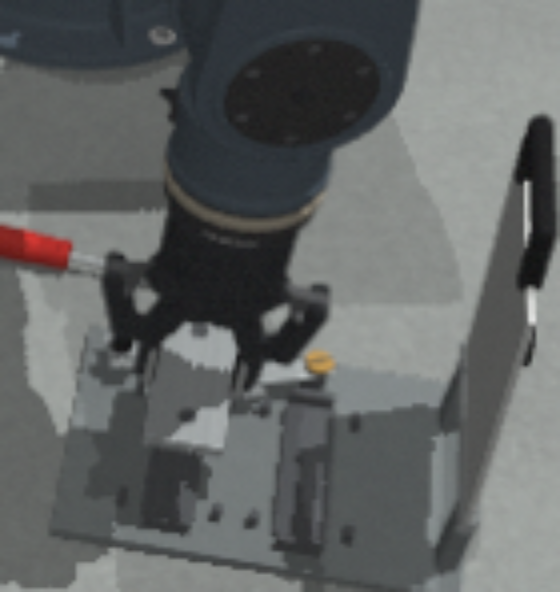

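arm_command([
  [[0, 0, 0, -0.019, 0.005, 0.2, 0.3], [0, 0, 0, -0.019, 0.005, 0.4, 0.3], [0, 0, 0, -0.019, 0.005, 0.56, 0.3], [0, 0, 0, -0.019, 0.005, 0.56, 0.3], [0, 0, 0, -0.019, 0.005, 0.56, 0.3], [0, 0, 0, -0.019, 0.005, 0.56, 0.3]],
])

```text
time: 10.97
ee_pos: [0.5411, 0.159, 0.0343]
ee_rot: [[-1.0, -0.023, 0.001], [-0.023, 1.0, 0.0], [-0.001, 0.0, -1.0]]
wrist_force: [0.0, -0.3, -3.8]
finger_gap: 0.0476
finger_force: 66.9
```

Run:
```python
from h import *
go(.540,.1589,.018,181.35)
print((onz('scene',[(386.7,228.7),(405.5,231.9)],.099)*1000).round(1))
b,d=shot('scene');cv2.imwrite('pics/s4c.png',cv2.resize(b[180:270,365:455],None,fx=6.5,fy=6.5,interpolation=cv2.INTER_CUBIC))
a=np.radians(1.35)
for dx,dy in((60,25),(60,-25)): print(proj('scene',[.54+(dx*np.cos(a)-dy*np.sin(a))/1000,.1589+(dx*np.sin(a)+dy*np.cos(a))/1000,.042]))
```

```text
t 10.97 p [541.1 159.   34.3] yaw -178.7 F [ 0.  -0.3 -3.8] gap 47.6 ff 66.9 j6 [ 16.  26. -12.  52.  -0.  15.]
turn [ 0.      0.0001 -0.0001] shift [ 0.012 -0.001  0.163]
[[601.4 138.9  99. ]
 [599.7 184.9  99. ]]
[[402.00801683 245.23765835]]
[[382.36553921 241.65768674]]
```

View pics/s4c.png

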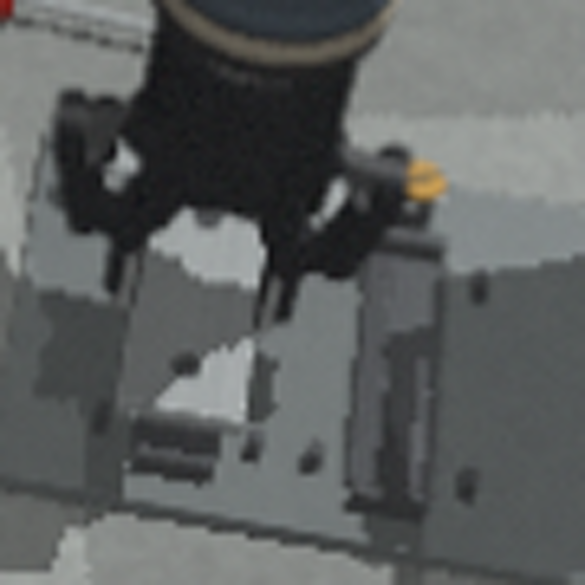

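arm_command([
  [[0, 0, 0, 0.012, 0, 0.06, 0.3], [0, 0, 0, 0.012, 0, 0.12, 0.3], [0, 0, 0, 0.012, 0, 0.17, 0.3], [0, 0, 0, 0.012, 0, 0.17, 0.3], [0, 0, 0, 0.012, 0, 0.17, 0.3], [0, 0, 0, 0.012, 0, 0.17, 0.3]],
])

```text
time: 11.52
ee_pos: [0.5394, 0.1594, 0.016]
ee_rot: [[-1.0, -0.024, -0.0], [-0.024, 1.0, -0.0], [0.0, -0.0, -1.0]]
wrist_force: [-0.2, 0.2, -4.0]
finger_gap: 0.0477
finger_force: 66.9
```

Run:
```python
from h import *
go(.540,.1589,.016,181.35)
```

```text
t 11.52 p [539.4 159.4  16. ] yaw -178.65 F [-0.2  0.2 -4. ] gap 47.7 ff 66.9 j6 [ 16.  27. -14.  49.  -0.  15.]
turn [-0.     -0.0001 -0.    ] shift [-0.006 -0.005  0.   ]
```

arm_command([
  [[0, 0, 0, -0.003, -0.003, 0.01, 0.3], [0, 0, 0, -0.003, -0.003, 0.015, 0.3], [0, 0, 0, -0.003, -0.003, 0.015, 0.3]],
])

```text
time: 11.77
ee_pos: [0.5396, 0.1594, 0.0158]
ee_rot: [[-1.0, -0.024, -0.0], [-0.024, 1.0, 0.001], [0.0, 0.001, -1.0]]
wrist_force: [-10.7, -0.9, 21.5]
finger_gap: 0.0478
finger_force: 69.6
```

arm_command([
  [[0, 0, 0, 0, 0, 0.01, 0.3], [0, 0, 0, 0, 0, 0.015, 0.3], [0, 0, 0, 0, 0, 0.015, 0.3]],
])

```text
time: 12.02
ee_pos: [0.5397, 0.1594, 0.0157]
ee_rot: [[-1.0, -0.024, 0.001], [-0.024, 1.0, 0.001], [-0.001, 0.001, -1.0]]
wrist_force: [-21.4, -3.2, 46.4]
finger_gap: 0.048
finger_force: 72.4
```

arm_command([
  [[0, 0, 0, 0, 0, -0.025, 0.3], [0, 0, 0, 0, 0, -0.025, 0.3], [0, 0, 0, 0, 0, -0.025, 0.75], [0, 0, 0, 0, 0, -0.025, 0.75], [0, 0, 0, 0, 0, -0.025, 0.75], [0, 0, 0, 0, 0, -0.025, 0.75], [0, 0, 0, 0, 0, -0.4, 0.75], [0, 0, 0, 0, 0, -0.8, 0.75], [0, 0, 0, 0, 0, -0.8, 0.75], [0, 0, 0, 0, 0, -0.8, 0.75]],
])

```text
time: 12.85
ee_pos: [0.5415, 0.1596, 0.0955]
ee_rot: [[-1.0, -0.023, 0.004], [-0.023, 1.0, 0.001], [-0.004, 0.001, -1.0]]
wrist_force: [0.5, 0.3, -0.7]
finger_gap: 0.0644
finger_force: 0.0
```

```bash
cat > pl.py <<'E'
from h import *
# plate outline from scene in given window and height
def plate(n,win,z,f=None,thr=150):
    b,d=shot(n,f);hsv=cv2.cvtColor(b,cv2.COLOR_BGR2HSV)
    w=np.zeros(b.shape[:2],np.uint8);x0,y0,x1,y1=win
    w[y0:y1,x0:x1]=((hsv[...,1]<40)&(hsv[...,2]>thr))[y0:y1,x0:x1]
    for c in cv2.findContours(w,0,cv2.CHAIN_APPROX_NONE)[0]:
        if cv2.contourArea(c)>60:
            r=cv2.minAreaRect((onz(n,c.reshape(-1,2),z)[:,:2]*1000).astype(np.float32));print(np.round(r[0],1),np.round(r[1],1),round(r[2],1))
    return b
E
python3 - <<'E'
from pl import *
go(.4695,.148,.09,181.35)
b=plate('scene',(375,180,425,260),.026)
cv2.imwrite('pics/s5c.png',cv2.resize(b[170:270,355:455],None,fx=6,fy=6,interpolation=cv2.INTER_CUBIC))
a=np.radians(1.35)
for dx,dy in((60,25),(60,-25),(-60,-25),(-60,25)): print((proj('scene',[.54+(dx*np.cos(a)-dy*np.sin(a))/1000,.1589+(dx*np.sin(a)+dy*np.cos(a))/1000,.026])-[355,170])*6)
E
```

```text
t 12.85 p [541.5 159.6  95.5] yaw -178.66 F [ 0.5  0.3 -0.7] gap 64.4 ff 0.0 j6 [16. 23. -7. 60. -0. 15.]
turn [ 0.0002  0.0007 -0.    ] shift [ 0.723 -0.099  0.052]
[585.  163.7] [25.6 41.5] 2.4
[511.8 158.8] [64.1 48.7] 1.3
[[276.13706211 472.9931343 ]]
[[159.46880044 451.64874307]]
[[192.2340141  237.72177628]]
[[302.22669872 257.11071067]]
```

View pics/s5c.png

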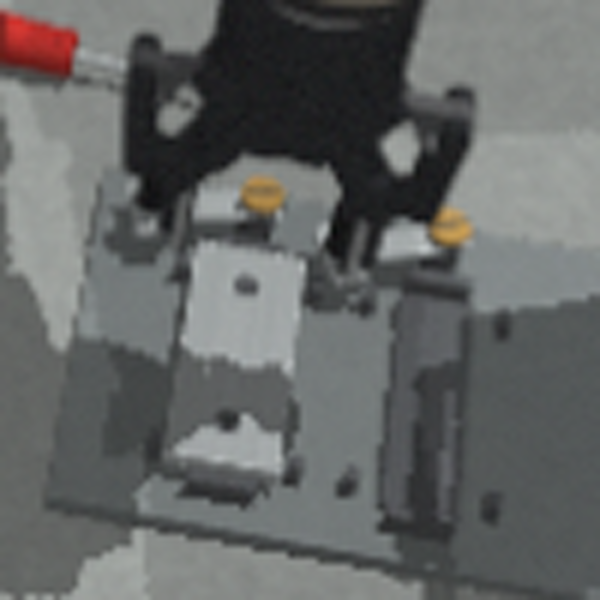

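Run:
```python
from h import *
go(.469,.1089,.092,102.5)
```

```text
t 12.9 p [540.4 159.3  93.9] yaw -178.66 F [ 0.1 -0.  -1. ] gap 64.1 ff 0.0 j6 [16. 23. -7. 60. -0. 15.]
turn [2.00e-04 2.00e-04 2.19e-01] shift [ 0.726 -0.487  0.017]
```

arm_command([
  [[0, 0, 0.219, 0.726, -0.487, 0, 0.5], [0, 0, 0.219, 0.726, -0.487, 0, 0.5], [0, 0, 0.219, 0.726, -0.487, 0, 0.5], [0, 0, 0.219, 0.726, -0.487, 0, 0.5], [0, 0, 0.219, 0.726, -0.487, 0, 0.5], [0, 0, 0.219, 0.726, -0.487, 0, 0.5], [0, 0, 0.219, 0.726, -0.487, 0, 0.5], [0, 0, 0.219, 0.726, -0.487, 0, 0.5], [0, 0, 0.219, 0.726, -0.487, 0, 0.5], [0, 0, 0.219, 0.726, -0.487, 0, 0.5], [0, 0, 0.219, 0.726, -0.487, 0, 0.5], [0, 0, 0.219, 0.726, -0.487, 0, 0.5], [0, 0, 0.219, 0.726, -0.487, 0, 0.5], [0, 0, 0.219, 0.726, -0.487, 0, 0.5]],
], grip_force=20)

```text
time: 14.07
ee_pos: [0.468, 0.1087, 0.0927]
ee_rot: [[-0.221, 0.975, -0.001], [0.975, 0.221, -0.0], [0.0, -0.001, -1.0]]
wrist_force: [-0.6, -1.1, -0.5]
finger_gap: 0.0431
finger_force: 0.0
```

Run:
```python
from h import *
go(.469,.1089,.043,102.5)
```

```text
t 14.07 p [468.  108.7  92.7] yaw 102.76 F [-0.6 -1.1 -0.5] gap 43.1 ff 0.0 j6 [ 13.  14. -20.  56.   0.  90.]
turn [-0.0002 -0.      0.0007] shift [-0.     0.01   0.497]
```

arm_command([
  [[0, 0, 0, 0, 0.01, 0.25, 0.5], [0, 0, 0, 0, 0.01, 0.5, 0.5], [0, 0, 0, 0, 0.01, 0.5, 0.5], [0, 0, 0, 0, 0.01, 0.5, 0.5], [0, 0, 0, 0, 0.01, 0.5, 0.1], [0, 0, 0, 0, 0.01, 0.5, 0.1], [0, 0, 0, 0, 0.01, 0.5, 0.1], [0, 0, 0, 0, 0.01, 0.5, 0.1], [0, 0, 0, 0, 0.01, 0.5, 0.1], [0, 0, 0, 0, 0.01, 0.5, 0.1]],
])

```text
time: 14.9
ee_pos: [0.4703, 0.1089, 0.0442]
ee_rot: [[-0.217, 0.976, 0.002], [0.976, 0.217, -0.0], [-0.001, 0.002, -1.0]]
wrist_force: [-0.6, -2.6, 8.4]
finger_gap: 0.015
finger_force: 21.7
```

```bash
cat > arc.py <<'E'
from h import *
def arc(piv,deg,n,lift,l0):
    # rotate by deg (world ccw) about piv with hand, from current pose; lift in m for progress>l0
    s=manip.sense();R=np.array(s['ee_rot']);p=np.array(s['ee_pos'])
    print('p',p.round(4),'gap',s['finger_gap'].round(4),'ff',s['finger_force'],'F',s['wrist_force'].round(1),'r',np.hypot(*(p[:2]-piv)).round(4),'leafdir',np.degrees(np.arctan2(*(p[:2]-piv)[::-1])).round(1))
    for i in range(1,n+1):
        f=i/n;Q=Ro.from_euler('z',deg*f,degrees=True).as_matrix()
        q=Q@np.array([*(p[:2]-piv),0])+[*piv,p[2]+(lift*(f-l0)/(1-l0) if f>l0 else 0)]
        print([*(Ro.from_matrix(R.T@Q@R).as_rotvec()/2/np.pi).round(3)+0.,*(R.T@(q-p)/.1).round(3)+0.])
E
python3 - <<'E'
from arc import *
arc(np.array([.4583,.157]),79.5,15,.003,.4)
E
```

```text
Traceback (most recent call last):
  File "arc.py", line 5, in arc
    print('p',p.round(4),'gap',s['finger_gap'].round(4),'ff',s['finger_force'],'F',s['wrist_force'].round(1),'r',np.hypot(*(p[:2]-piv)).round(4),'leafdir',np.degrees(np.arctan2(*(p[:2]-piv)[::-1])).round(1))
                               ^^^^^^^^^^^^^^^^^^^^^
AttributeError: 'float' object has no attribute 'round'
```

```bash
sed -i "s/s\['finger_gap'\].round(4)/round(float(s['finger_gap']),4)/" arc.py
python3 - <<'E'
from arc import *
arc(np.array([.4583,.157]),78.5,15,.003,.4)
E
```

```text
p [0.4703 0.1089 0.0442] gap 0.015 ff 21.731985211372375 F [-0.6 -2.6  8.4] r 0.0495 leafdir -76.0
[np.float64(0.0), np.float64(0.0), np.float64(-0.015), np.float64(0.003), np.float64(0.045), np.float64(0.0)]
[np.float64(0.0), np.float64(0.0), np.float64(-0.029), np.float64(0.011), np.float64(0.09), np.float64(0.0)]
[np.float64(0.0), np.float64(0.0), np.float64(-0.044), np.float64(0.022), np.float64(0.134), np.float64(0.0)]
[np.float64(0.0), np.float64(0.0), np.float64(-0.058), np.float64(0.037), np.float64(0.176), np.float64(0.0)]
[np.float64(0.0), np.float64(0.0), np.float64(-0.073), np.float64(0.056), np.float64(0.217), np.float64(0.0)]
[np.float64(0.0), np.float64(0.0), np.float64(-0.087), np.float64(0.079), np.float64(0.256), np.float64(0.0)]
[np.float64(0.0), np.float64(0.0), np.float64(-0.102), np.float64(0.105), np.float64(0.293), np.float64(-0.003)]
[np.float64(0.0), np.float64(0.0), np.float64(-0.116), np.float64(0.135), np.float64(0.327), np.float64(-0.006)]
[np.float64(0.0), np.float64(0.0), np.float64(-0.131), np.float64(0.167), np.float64(0.359), np.float64(-0.009)]
[np.float64(0.0), np.float64(0.0), np.float64(-0.145), np.float64(0.203), np.float64(0.387), np.float64(-0.013)]
[np.float64(0.0), np.float64(0.0), np.float64(-0.16), np.float64(0.24), np.float64(0.412), np.float64(-0.016)]
[np.float64(0.0), np.float64(0.0), np.float64(-0.174), np.float64(0.28), np.float64(0.434), np.float64(-0.019)]
[np.float64(0.0), np.float64(0.0), np.float64(-0.189), np.float64(0.322), np.float64(0.451), np.float64(-0.023)]
[np.float64(0.0), np.float64(0.0), np.float64(-0.204), np.float64(0.365), np.float64(0.465), np.float64(-0.026)]
[np.float64(0.0), np.float64(0.0), np.float64(-0.218), np.float64(0.409), np.float64(0.475), np.float64(-0.029)]
```

arm_command([
  [[0, 0, 0, 0, 0, -0.01, 0.1], [0, 0, -0.015, 0.003, 0.045, -0.01, 0.1], [0, 0, -0.029, 0.011, 0.09, -0.01, 0.1], [0, 0, -0.044, 0.022, 0.134, -0.01, 0.1], [0, 0, -0.058, 0.037, 0.176, -0.01, 0.1], [0, 0, -0.073, 0.056, 0.217, -0.01, 0.1], [0, 0, -0.087, 0.079, 0.256, -0.015, 0.1], [0, 0, -0.102, 0.105, 0.293, -0.02, 0.1], [0, 0, -0.116, 0.135, 0.327, -0.025, 0.1], [0, 0, -0.131, 0.167, 0.359, -0.03, 0.1], [0, 0, -0.145, 0.203, 0.387, -0.035, 0.1], [0, 0, -0.16, 0.24, 0.412, -0.04, 0.1], [0, 0, -0.174, 0.28, 0.434, -0.04, 0.1], [0, 0, -0.189, 0.322, 0.451, -0.04, 0.1], [0, 0, -0.204, 0.365, 0.465, -0.04, 0.1], [0, 0, -0.218, 0.409, 0.475, -0.04, 0.1], [0, 0, -0.218, 0.409, 0.475, -0.04, 0.1], [0, 0, -0.218, 0.409, 0.475, -0.04, 0.1]],
])

```text
time: 16.4
ee_pos: [0.5075, 0.1601, 0.0476]
ee_rot: [[-1.0, -0.018, 0.001], [-0.018, 1.0, 0.001], [-0.001, 0.001, -1.0]]
wrist_force: [3.3, 4.4, -3.1]
finger_gap: 0.0152
finger_force: 20.9
```

Run:
```python
from h import *
go(.508,.158,.044,181.35)
```

```text
t 16.4 p [507.5 160.1  47.6] yaw -178.95 F [ 3.3  4.4 -3.1] gap 15.2 ff 20.9 j6 [ 17.  22. -16.  52.   0.  16.]
turn [ 0.0002  0.0002 -0.0008] shift [-0.005 -0.021  0.036]
```

arm_command([
  [[0, 0, 0, 0, -0.01, 0.02, 0.5], [0, 0, 0, 0, -0.01, 0.02, 0.5], [0, 0, 0, 0, -0.01, 0.02, 0.5], [0, 0, 0, 0, -0.01, -0.3, 0.5], [0, 0, 0, 0, -0.01, -0.6, 0.5], [0, 0, 0, 0, -0.01, -0.6, 0.5]],
])

```text
time: 16.9
ee_pos: [0.5093, 0.1588, 0.1124]
ee_rot: [[-1.0, -0.017, 0.006], [-0.017, 1.0, 0.002], [-0.006, 0.002, -1.0]]
wrist_force: [1.9, 1.1, 0.9]
finger_gap: 0.0428
finger_force: 0.0
```

arm_command([
  [[0, 0, 0, 0, 0, -0.4, 0.5], [0, 0, 0, 0, -0.4, -0.8, 0.5], [0, 0, 0, 0, -0.6, -1, 0.5], [0, 0, 0, 0, -0.6, -1, 0.5], [0, 0, 0, 0, -0.6, -1, 0.5]],
])

```text
time: 17.32
ee_pos: [0.509, 0.0971, 0.2091]
ee_rot: [[-1.0, -0.015, 0.003], [-0.015, 1.0, 0.0], [-0.003, 0.0, -1.0]]
wrist_force: [0.8, 0.9, -1.4]
finger_gap: 0.0427
finger_force: 0.0
```

Run:
```python
from pl import *
f=lambda p:(np.array(p,float)+.5)/5-.5+[140,125]
print('bar',(onz('top',f([(68,100),(57,215),(47,325)]),.317)*1000).round(1).tolist())
print('hinge posts',(onz('top',f([(192,210),(182,478)]),.072)*1000).round(1).tolist())
g=lambda p:(np.array(p,float)+.5)/4-.5+[355,135]
print('bar sc',(onz('scene',g([(520,32),(505,205)]),.317)*1000).round(1).tolist())
go(.522,.313,.298,181.35)
b=plate('scene',(375,180,425,260),.026)
A=cv2.resize(b[130:270,350:500],None,fx=5,fy=4.2,interpolation=cv2.INTER_CUBIC);cv2.imwrite('pics/s6c.png',A)
```

```text
bar [[574.2, 315.0, 317.0], [522.7, 315.3, 317.0], [474.3, 315.4, 317.0]]
hinge posts [[590.6, 327.1, 72.0], [446.8, 321.7, 72.0]]
bar sc [[478.3, 315.1, 317.0], [613.8, 307.8, 317.0]]
t 17.32 p [509.   97.1 209.1] yaw -179.15 F [ 0.8  0.9 -1.4] gap 42.7 ff 0.0 j6 [11. 14. -2. 73. -0. 10.]
turn [ 0.0001  0.0005 -0.0014] shift [-0.165  2.157 -0.888]
[539.8 160.9] [ 48.7 117.8] 89.2
[394.1 204. ] [94.2 42.8] 5.1
```

View pics/s6c.png

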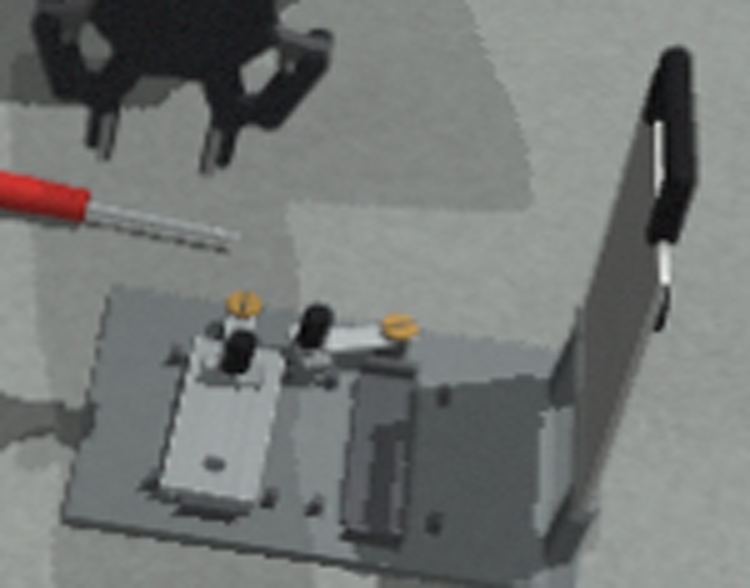

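arm_command([
  [[0, 0, -0.0014, -0.05, 0.2, -0.3, 0.5], [0, 0, -0.0014, -0.08, 0.4, -0.6, 0.5], [0, 0, -0.0014, -0.08, 0.6, -1, 0.5], [0, 0, -0.0014, -0.08, 0.6, -1, 0.5], [0, 0, -0.0014, -0.08, 0.6, -1, 0.5]],
])

```text
time: 17.78
ee_pos: [0.5155, 0.1603, 0.3079]
ee_rot: [[-1.0, -0.028, 0.002], [-0.028, 1.0, 0.001], [-0.002, 0.001, -1.0]]
wrist_force: [0.3, -0.3, -0.7]
finger_gap: 0.0428
finger_force: 0.0
```

arm_command([
  [[0, 0, 0, 0, 0.1, -0.4, 0.5], [0, 0, 0, -0.04, 0.4, -0.7, 0.5], [0, 0, 0, -0.04, 0.6, -0.7, 0.5], [0, 0, 0, -0.04, 0.6, -0.7, 0.5]],
])

```text
time: 18.12
ee_pos: [0.5174, 0.2218, 0.3762]
ee_rot: [[-1.0, -0.028, -0.001], [-0.028, 1.0, 0.0], [0.001, 0.0, -1.0]]
wrist_force: [-0.3, -0.3, -1.8]
finger_gap: 0.0427
finger_force: 0.0
```

arm_command([
  [[0, 0, 0, 0, 0.4, 0, 0.5], [0, 0, 0, -0.04, 0.8, 0, 0.5], [0, 0, 0, -0.04, 0.96, 0, 0.5], [0, 0, 0, -0.04, 0.96, 0, 0.5], [0, 0, 0, -0.04, 0.96, 0, 0.5]],
])

```text
time: 18.53
ee_pos: [0.5187, 0.3152, 0.3748]
ee_rot: [[-1.0, -0.028, -0.003], [-0.028, 1.0, -0.002], [0.003, -0.002, -1.0]]
wrist_force: [-0.9, -0.7, 0.5]
finger_gap: 0.0428
finger_force: 0.0
```

Run:
```python
from pl import *
go(.523,.3145,.298,181.35)
```

```text
t 18.53 p [518.7 315.2 374.8] yaw -178.42 F [-0.9 -0.7  0.5] gap 42.8 ff 0.0 j6 [ 31.  31.  46. 106.  -0.  30.]
turn [-0.0003 -0.0005  0.0006] shift [-0.045 -0.006  0.768]
```

arm_command([
  [[0, 0, 0, -0.04, -0.01, 0.2, 0.5], [0, 0, 0, -0.04, -0.01, 0.4, 0.5], [0, 0, 0, -0.04, -0.01, 0.6, 0.5], [0, 0, 0, -0.04, -0.01, 0.77, 0.5], [0, 0, 0, -0.04, -0.01, 0.77, 0.5], [0, 0, 0, -0.04, -0.01, 0.77, 0.5], [0, 0, 0, -0.04, -0.01, 0.77, 0.05], [0, 0, 0, -0.04, -0.01, 0.77, 0.05], [0, 0, 0, -0.04, -0.01, 0.77, 0.05], [0, 0, 0, -0.04, -0.01, 0.77, 0.05], [0, 0, 0, -0.04, -0.01, 0.77, 0.05], [0, 0, 0, -0.04, -0.01, 0.77, 0.05]],
], grip_force=30)

```text
time: 19.53
ee_pos: [0.5234, 0.3137, 0.3015]
ee_rot: [[-1.0, -0.026, 0.002], [-0.026, 1.0, 0.001], [-0.002, 0.001, -1.0]]
wrist_force: [-0.1, -1.6, 6.8]
finger_gap: 0.013
finger_force: 29.2
```

```bash
cat > pan.py <<'E'
from h import *
def pan(hy,q0,q1,n,hz=.072,r=.245):
    s=manip.sense();R=np.array(s['ee_rot']);p=np.array(s['ee_pos'])
    print('t',s['time'],'p',p.round(4),'gap',round(float(s['finger_gap']),4),'ff',s['finger_force'],'F',s['wrist_force'].round(1))
    a=np.radians(1.35);Y=np.array([-np.sin(a),np.cos(a),0])
    for i in range(1,n+1):
        q=q0+(q1-q0)*i/n
        w=Y*(-r*(np.cos(q)-np.cos(q0)))+np.array([0,0,r*(np.sin(q)-np.sin(q0))])
        print((R.T@w/.1).round(3).tolist())
E
python3 - <<'E'
from pan import *
pan(.322,1.54,1.17,5)
E
```

```text
t 19.5333 p [0.5234 0.3137 0.3015] gap 0.013 ff 29.167367219924927 F [-0.1 -1.6  6.8]
[0.0, -0.181, 0.012]
[0.001, -0.36, 0.038]
[0.001, -0.537, 0.076]
[0.002, -0.711, 0.128]
[0.002, -0.881, 0.192]
```

arm_command([
  [[0, 0, 0, 0, -0.09, 0.005, 0.05], [0, 0, 0, 0, -0.181, 0.012, 0.05], [0, 0, 0, 0, -0.27, 0.023, 0.05], [0, 0, 0, 0, -0.36, 0.038, 0.05], [0, 0, 0, 0, -0.45, 0.056, 0.05], [0, 0, 0, 0, -0.537, 0.076, 0.05], [0, 0, 0, 0, -0.624, 0.102, 0.05], [0, 0, 0, 0, -0.711, 0.128, 0.05], [0, 0, 0, 0, -0.8, 0.16, 0.05], [0, 0, 0, 0, -0.881, 0.192, 0.05], [0, 0, 0, 0, -0.881, 0.192, 0.05], [0, 0, 0, 0, -0.881, 0.192, 0.05]],
])

```text
time: 20.53
ee_pos: [0.5252, 0.2252, 0.2785]
ee_rot: [[-1.0, -0.025, -0.003], [-0.025, 1.0, 0.0], [0.003, 0.0, -1.0]]
wrist_force: [11.0, 12.5, -31.4]
finger_gap: 0.0131
finger_force: 30.1
```

Run:
```python
from pan import *
pan(.322,1.17,.72,5)
b,d=shot('scene','p1.png')
t,d=shot('top');A=np.hstack([cv2.resize(b[90:270,340:500],None,fx=2.4,fy=2.4),cv2.resize(t[110:240,140:290],None,fx=2.7,fy=3.323)]);cv2.imwrite('pics/p1c.png',A)
```

```text
t 20.5333 p [0.5252 0.2252 0.2785] gap 0.0131 ff 30.05192756652832 F [ 11.   12.5 -31.4]
[0.0, -0.199, 0.095]
[0.0, -0.388, 0.207]
[-0.0, -0.567, 0.337]
[-0.0, -0.733, 0.481]
[-0.0, -0.886, 0.64]
```

View pics/p1c.png

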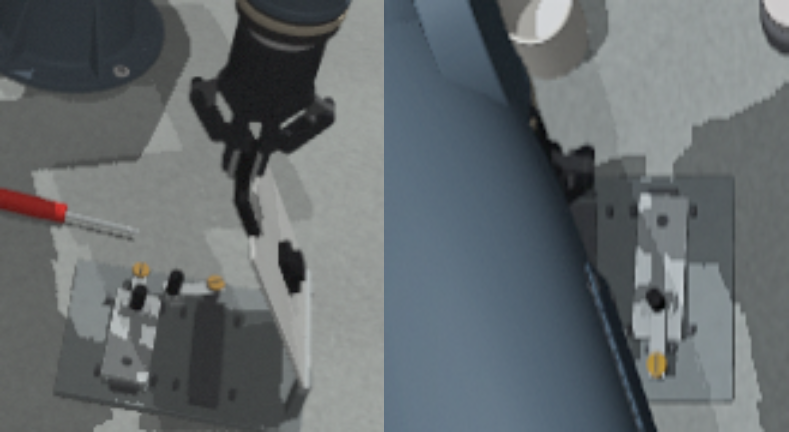

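Run:
```python
from pan import *
pan(.322,1.14,.68,8)
```

```text
t 20.6333 p [0.5252 0.2254 0.2787] gap 0.0128 ff 30.111537873744965 F [ 10.5  12.2 -30.9]
[0.0, -0.126, 0.062]
[0.0, -0.249, 0.132]
[0.0, -0.367, 0.209]
[0.0, -0.481, 0.292]
[0.0, -0.589, 0.381]
[0.0, -0.693, 0.477]
[-0.0, -0.79, 0.579]
[-0.0, -0.882, 0.685]
```

arm_command([
  [[0, 0, 0, 0.02, 0.015, 0.035, 0.05], [0, 0, 0, 0.02, -0.11, 0.097, 0.05], [0, 0, 0, 0.02, -0.235, 0.167, 0.05], [0, 0, 0, 0.02, -0.353, 0.244, 0.05], [0, 0, 0, 0.02, -0.466, 0.327, 0.05], [0, 0, 0, 0.02, -0.574, 0.416, 0.05], [0, 0, 0, 0.02, -0.678, 0.512, 0.05], [0, 0, 0, 0.02, -0.775, 0.614, 0.05], [0, 0, 0, 0.02, -0.867, 0.72, 0.05], [0, 0, 0, 0.02, -0.867, 0.72, 0.05], [0, 0, 0, 0.02, -0.867, 0.72, 0.05]],
])

```text
time: 21.55
ee_pos: [0.5271, 0.1397, 0.2085]
ee_rot: [[-1.0, -0.026, 0.002], [-0.026, 1.0, 0.004], [-0.002, 0.004, -1.0]]
wrist_force: [18.1, 19.8, -19.3]
finger_gap: 0.0129
finger_force: 29.6
```

Run:
```python
from pan import *
from scipy.optimize import fsolve
pan(.322,.68,.25,8)
```

```text
t 21.55 p [0.5271 0.1397 0.2085] gap 0.0129 ff 29.55014079809189 F [ 18.1  19.8 -19.3]
[0.0, -0.08, 0.104]
[0.001, -0.155, 0.213]
[0.001, -0.224, 0.325]
[0.002, -0.286, 0.441]
[0.002, -0.343, 0.56]
[0.003, -0.393, 0.682]
[0.003, -0.436, 0.806]
[0.003, -0.472, 0.933]
```

Run:
```python
from pan import *
pan(.322,.6565,.27,8)
```

```text
t 21.55 p [0.5271 0.1397 0.2085] gap 0.0129 ff 29.55014079809189 F [ 18.1  19.8 -19.3]
[0.0, -0.07, 0.095]
[0.001, -0.136, 0.194]
[0.001, -0.197, 0.295]
[0.002, -0.253, 0.4]
[0.002, -0.303, 0.507]
[0.002, -0.349, 0.616]
[0.003, -0.389, 0.727]
[0.003, -0.424, 0.84]
```

arm_command([
  [[0, 0, 0, -0.04, 0.025, 0.025, 0.05], [0, 0, 0, -0.04, -0.045, 0.12, 0.05], [0, 0, 0, -0.04, -0.11, 0.22, 0.05], [0, 0, 0, -0.04, -0.17, 0.32, 0.05], [0, 0, 0, -0.04, -0.228, 0.425, 0.05], [0, 0, 0, -0.04, -0.278, 0.532, 0.05], [0, 0, 0, -0.04, -0.324, 0.64, 0.05], [0, 0, 0, -0.04, -0.364, 0.75, 0.05], [0, 0, 0, -0.04, -0.4, 0.865, 0.05], [0, 0, 0, -0.04, -0.4, 0.865, 0.05], [0, 0, 0, -0.04, -0.4, 0.865, 0.05]],
])

```text
time: 22.47
ee_pos: [0.5284, 0.0991, 0.1213]
ee_rot: [[-1.0, -0.026, -0.004], [-0.026, 1.0, 0.002], [0.004, 0.002, -1.0]]
wrist_force: [-6.9, 11.6, -6.3]
finger_gap: 0.0122
finger_force: 30.2
```

Run:
```python
from pan import *
pan(.322,.27,-.02,8)
```

```text
t 22.4667 p [0.5284 0.0991 0.1213] gap 0.0122 ff 30.157430469989777 F [-6.9 11.6 -6.3]
[-0.0, -0.022, 0.086]
[-0.001, -0.041, 0.173]
[-0.001, -0.058, 0.26]
[-0.001, -0.07, 0.348]
[-0.002, -0.08, 0.436]
[-0.002, -0.086, 0.525]
[-0.002, -0.09, 0.613]
[-0.003, -0.09, 0.702]
```

arm_command([
  [[0, 0, 0, 0.01, -0.01, 0.09, 0.05], [0, 0, 0, 0.01, -0.03, 0.175, 0.05], [0, 0, 0, 0.01, -0.045, 0.265, 0.05], [0, 0, 0, 0.01, -0.057, 0.35, 0.05], [0, 0, 0, 0.01, -0.067, 0.43, 0.05], [0, 0, 0, 0.01, -0.07, 0.5, 0.05], [0, 0, 0, 0.01, -0.07, 0.57, 0.05], [0, 0, 0, 0.01, -0.07, 0.63, 0.05], [0, 0, 0, 0.01, -0.07, 0.65, 0.05], [0, 0, 0, 0.01, -0.07, 0.65, 0.05], [0, 0, 0, 0.01, -0.07, 0.65, 0.05]],
])

```text
time: 23.38
ee_pos: [0.5311, 0.0925, 0.0598]
ee_rot: [[-1.0, -0.026, 0.004], [-0.026, 1.0, 0.003], [-0.004, 0.003, -1.0]]
wrist_force: [-2.9, 10.0, 24.4]
finger_gap: 0.0126
finger_force: 36.5
```

Run:
```python
from pan import *
pan(.322,0,.3,1)
b,d=shot('scene');A=cv2.resize(b[90:290,330:500],None,fx=3,fy=3);cv2.imwrite('pics/p2c.png',A)
P=cloud('scene',d);k=(P[...,0]>.46)&(P[...,0]<.6)&(P[...,1]>.14)&(P[...,1]<.29)&(P[...,2]>.06)&(P[...,2]<.12)
Q=P[k];print(k.sum(),np.linalg.lstsq(np.c_[Q[:,:2],np.ones(len(Q))],Q[:,2],rcond=None)[0].round(4),np.median(Q[:,2]).round(4))
```

```text
t 23.3833 p [0.5311 0.0925 0.0598] gap 0.0126 ff 36.53491795063019 F [-2.9 10.  24.4]
[-0.003, 0.111, -0.724]
2458 [-0.0074  0.0126  0.0775] 0.0753
```

arm_command([
  [[0, 0, 0, 0, 0.005, -0.005, 0.05], [0, 0, 0, 0, 0.005, -0.005, 0.05], [0, 0, 0, 0, 0.005, -0.005, 0.05], [0, 0, 0, 0, 0.005, -0.005, 0.05], [0, 0, 0, 0, 0.005, -0.005, 0.05], [0, 0, 0, 0, 0.005, -0.005, 0.05], [0, 0, 0, 0, 0.005, -0.005, 0.05], [0, 0, 0, 0, 0.005, -0.005, 0.05], [0, 0, 0, 0, 0.005, -0.005, 0.05], [0, 0, 0, 0, 0.005, -0.005, 0.05], [0, 0, 0, 0, 0.005, -0.005, 0.05], [0, 0, 0, 0, 0.005, -0.005, 0.05], [0, 0, 0, 0, 0.005, -0.005, 0.05], [0, 0, 0, 0, 0.005, -0.005, 0.05], [0, 0, 0, 0, 0.005, -0.005, 0.05], [0, 0, 0, 0, 0.005, -0.005, 0.05], [0, 0, 0, 0, 0.005, -0.005, 0.05], [0, 0, 0, 0, 0.005, -0.005, 0.05], [0, 0, 0, 0, 0.005, -0.005, 0.05], [0, 0, 0, 0, 0.005, -0.005, 0.05]],
])

```text
time: 25.1
ee_pos: [0.5311, 0.0926, 0.0599]
ee_rot: [[-1.0, -0.026, 0.004], [-0.026, 1.0, 0.002], [-0.004, 0.002, -1.0]]
wrist_force: [0.9, 6.0, 17.5]
finger_gap: 0.0124
finger_force: 35.9
```

arm_command([
  [[0, 0, 0, 0, 0, 0, 0.05], [0, 0, 0, 0, 0, 0, 0.05], [0, 0, 0, 0, 0, 0, 0.05], [0, 0, 0, 0, 0, 0, 0.05], [0, 0, 0, 0, 0, 0, 0.05], [0, 0, 0, 0, 0, 0, 0.05], [0, 0, 0, 0, 0, 0, 0.05], [0, 0, 0, 0, 0, 0, 0.05], [0, 0, 0, 0, 0, 0, 0.05], [0, 0, 0, 0, 0, 0, 0.05], [0, 0, 0, 0, 0, 0, 0.05], [0, 0, 0, 0, 0, 0, 0.05]],
])

```text
time: 26.1
ee_pos: [0.5311, 0.0926, 0.0599]
ee_rot: [[-1.0, -0.026, 0.004], [-0.026, 1.0, 0.002], [-0.004, 0.002, -1.0]]
wrist_force: [-1.1, 6.8, 17.7]
finger_gap: 0.0124
finger_force: 35.9
```

Run:
```python
from pan import *
pan(.322,0,.4,9)
```

```text
t 26.1 p [0.5311 0.0926 0.0599] gap 0.0124 ff 35.90838432312012 F [-1.1  6.8 17.7]
[-0.0, 0.003, -0.109]
[-0.001, 0.01, -0.217]
[-0.001, 0.022, -0.326]
[-0.002, 0.039, -0.433]
[-0.002, 0.061, -0.54]
[-0.003, 0.088, -0.645]
[-0.003, 0.119, -0.75]
[-0.004, 0.155, -0.853]
[-0.004, 0.195, -0.954]
```

arm_command([
  [[0, 0, 0, 0, 0.008, -0.08, 0.05], [0, 0, 0, 0, 0.015, -0.2, 0.05], [0, 0, 0, 0, 0.03, -0.326, 0.05], [0, 0, 0, 0, 0.045, -0.433, 0.05], [0, 0, 0, 0, 0.068, -0.54, 0.05], [0, 0, 0, 0, 0.095, -0.645, 0.05], [0, 0, 0, 0, 0.126, -0.75, 0.05], [0, 0, 0, 0, 0.162, -0.853, 0.05], [0, 0, 0, 0, 0.202, -0.954, 0.05], [0, 0, 0, 0, 0.202, -0.954, 0.05], [0, 0, 0, 0, 0.202, -0.954, 0.05]],
])

```text
time: 27.02
ee_pos: [0.5303, 0.1107, 0.1548]
ee_rot: [[-1.0, -0.025, 0.003], [-0.025, 1.0, -0.003], [-0.003, -0.003, -1.0]]
wrist_force: [7.0, -11.0, 5.3]
finger_gap: 0.0125
finger_force: 32.8
```

Run:
```python
from pan import *
s=manip.sense()['ee_pos'];print('q',np.arcsin((s[2]-.0598)/.245),np.arccos((.3375-s[1])/.245))
pan(.322,.39,.87,9)
```

```text
q 0.3981078240127345 0.3877987939359737
t 27.0167 p [0.5303 0.1107 0.1548] gap 0.0125 ff 32.76197165250778 F [  7.  -11.    5.3]
[-0.0, 0.053, -0.12]
[-0.001, 0.111, -0.236]
[-0.001, 0.176, -0.35]
[-0.002, 0.247, -0.459]
[-0.002, 0.324, -0.565]
[-0.003, 0.406, -0.667]
[-0.003, 0.494, -0.764]
[-0.004, 0.586, -0.856]
[-0.004, 0.683, -0.943]
```

arm_command([
  [[0, 0, 0, -0.01, 0.04, -0.12, 0.05], [0, 0, 0, -0.01, 0.1, -0.236, 0.05], [0, 0, 0, -0.01, 0.164, -0.35, 0.05], [0, 0, 0, -0.01, 0.235, -0.459, 0.05], [0, 0, 0, -0.01, 0.312, -0.565, 0.05], [0, 0, 0, -0.01, 0.394, -0.667, 0.05], [0, 0, 0, -0.01, 0.482, -0.764, 0.05], [0, 0, 0, -0.01, 0.574, -0.856, 0.05], [0, 0, 0, -0.01, 0.671, -0.943, 0.05], [0, 0, 0, -0.01, 0.671, -0.943, 0.05]],
])

```text
time: 27.85
ee_pos: [0.5291, 0.178, 0.2508]
ee_rot: [[-1.0, -0.025, 0.004], [-0.025, 1.0, -0.003], [-0.004, -0.004, -1.0]]
wrist_force: [-5.8, -21.8, 26.2]
finger_gap: 0.0124
finger_force: 33.2
```

Run:
```python
from pan import *
s=manip.sense()['ee_pos'];print('q',np.arcsin((s[2]-.0598)/.245),np.arccos((.3375-s[1])/.245))
pan(.322,.87,1.29,9)
```

```text
q 0.8940362927276723 0.861607426761072
t 27.85 p [0.5291 0.178  0.2508] gap 0.0124 ff 33.229494988918304 F [ -5.8 -21.8  26.2]
[-0.0, 0.089, -0.072]
[-0.001, 0.181, -0.14]
[-0.001, 0.276, -0.203]
[-0.002, 0.374, -0.262]
[-0.002, 0.475, -0.316]
[-0.002, 0.578, -0.366]
[-0.003, 0.683, -0.41]
[-0.003, 0.79, -0.45]
[-0.003, 0.899, -0.485]
```

arm_command([
  [[0, 0, 0, 0.01, 0.065, -0.1, 0.05], [0, 0, 0, 0.01, 0.156, -0.17, 0.05], [0, 0, 0, 0.01, 0.25, -0.233, 0.05], [0, 0, 0, 0.01, 0.35, -0.292, 0.05], [0, 0, 0, 0.01, 0.45, -0.346, 0.05], [0, 0, 0, 0.01, 0.553, -0.396, 0.05], [0, 0, 0, 0.01, 0.658, -0.44, 0.05], [0, 0, 0, 0.01, 0.765, -0.48, 0.05], [0, 0, 0, 0.01, 0.875, -0.515, 0.05], [0, 0, 0, 0.01, 0.875, -0.515, 0.05]],
])

```text
time: 28.68
ee_pos: [0.5257, 0.2673, 0.3006]
ee_rot: [[-1.0, -0.026, 0.003], [-0.026, 1.0, -0.0], [-0.003, -0.0, -1.0]]
wrist_force: [0.4, -2.7, 12.5]
finger_gap: 0.0124
finger_force: 33.4
```

Run:
```python
from pan import *
s=manip.sense()['ee_pos'];print('q',np.arcsin((s[2]-.0598)/.245),np.arccos((.3375-s[1])/.245))
pan(.322,1.29,1.60,6)
```

```text
q 1.3863357023813698 1.2800716112821562
t 28.6833 p [0.5257 0.2673 0.3006] gap 0.0124 ff 33.35590302944183 F [ 0.4 -2.7 12.5]
[-0.0, 0.122, -0.032]
[-0.001, 0.246, -0.058]
[-0.001, 0.372, -0.077]
[-0.001, 0.497, -0.089]
[-0.002, 0.624, -0.096]
[-0.002, 0.75, -0.095]
```

arm_command([
  [[0, 0, 0, 0, 0.1, -0.04, 0.05], [0, 0, 0, 0, 0.22, -0.065, 0.05], [0, 0, 0, 0, 0.34, -0.085, 0.05], [0, 0, 0, 0, 0.45, -0.1, 0.05], [0, 0, 0, 0, 0.56, -0.106, 0.05], [0, 0, 0, 0, 0.65, -0.108, 0.05], [0, 0, 0, 0, 0.65, -0.108, 0.05], [0, 0, 0, 0, 0.65, -0.108, 0.05], [0, 0, 0, 0, 0.65, -0.108, 0.05]],
])

```text
time: 29.43
ee_pos: [0.524, 0.3324, 0.3105]
ee_rot: [[-1.0, -0.026, 0.001], [-0.026, 1.0, 0.001], [-0.001, 0.001, -1.0]]
wrist_force: [2.8, 1.7, 4.7]
finger_gap: 0.0125
finger_force: 33.0
```

arm_command([
  [[0, 0, 0, 0, 0, 0, 0.45], [0, 0, 0, 0, 0, 0, 0.45], [0, 0, 0, 0, 0, 0, 0.45], [0, 0, 0, 0, 0, 0, 0.45], [0, 0, 0, 0, 0, -0.3, 0.45], [0, 0, 0, 0, 0, -0.6, 0.45], [0, 0, 0, 0, 0, -0.75, 0.45], [0, 0, 0, 0, 0, -0.75, 0.45]],
])

```text
time: 30.1
ee_pos: [0.5238, 0.3323, 0.3884]
ee_rot: [[-1.0, -0.026, 0.004], [-0.026, 1.0, 0.002], [-0.004, 0.002, -1.0]]
wrist_force: [0.9, 0.7, -0.1]
finger_gap: 0.0385
finger_force: 0.0
```

Run:
```python
from pan import *
go(.523,.2,.37,181.35)
b,d=shot('scene');P=cloud('scene',d)
k=(P[...,0]>.46)&(P[...,0]<.58)&(P[...,1]>.24)&(P[...,1]<.42)&(P[...,2]>.1)&(P[...,2]<.26)
Q=P[k];A=np.linalg.lstsq(np.c_[Q[:,[0,2]],np.ones(len(Q))],Q[:,1],rcond=None)[0];print(k.sum(),A.round(4),'q',np.pi/2+np.arctan(A[1]),np.std(Q[:,1]-np.c_[Q[:,[0,2]],np.ones(len(Q))]@A))
A=cv2.resize(b[90:290,330:500],None,fx=3,fy=3);cv2.imwrite('pics/p3c.png',A)
```

```text
t 30.1 p [523.8 332.3 388.4] yaw -178.51 F [ 0.9  0.7 -0.1] gap 38.5 ff 0.0 j6 [ 32.  34.  54. 110.   0.  31.]
turn [0.0004 0.0006 0.0004] shift [ 0.043 -1.323  0.181]
614 [ 0.0206 -0.0164  0.3244] q 1.5543854081676696 0.0006288753904655612
```

View pics/p3c.png

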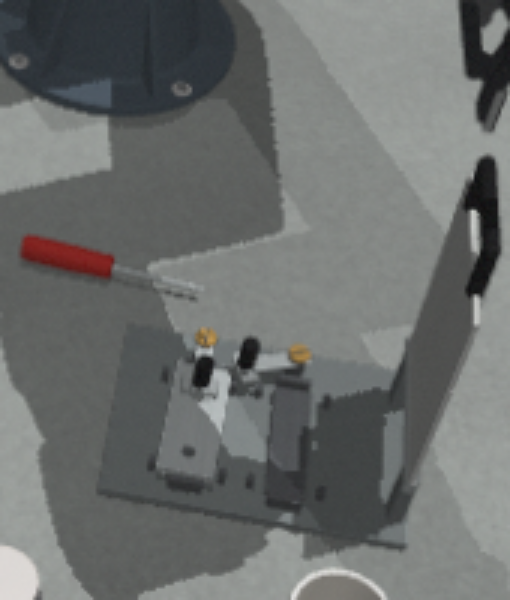

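Run:
```python
from h import *
go(.508,.1595,.09,181.35)
```

```text
t 30.15 p [524.1 332.5 386.4] yaw -178.52 F [ 0.3 -0.2 -0.5] gap 38.4 ff 0.0 j6 [ 32.  34.  54. 110.   0.  31.]
turn [0.0002 0.0004 0.0004] shift [ 0.212 -1.729  2.961]
```

arm_command([
  [[0, 0, 0, 0.05, -0.4, 0, 0.5], [0, 0, 0, 0.08, -0.8, 0, 0.5], [0, 0, 0, 0.08, -0.9, 0, 0.5], [0, 0, 0, 0.08, -0.9, 0, 0.5]],
])

```text
time: 30.48
ee_pos: [0.5173, 0.2391, 0.385]
ee_rot: [[-1.0, -0.023, -0.0], [-0.023, 1.0, -0.001], [0.0, -0.001, -1.0]]
wrist_force: [0.5, 0.5, 0.3]
finger_gap: 0.0428
finger_force: 0.0
```

arm_command([
  [[0, 0, 0, 0.05, -0.4, 0.3, 0.5], [0, 0, 0, 0.08, -0.75, 0.6, 0.5], [0, 0, 0, 0.08, -0.83, 0.95, 0.5], [0, 0, 0, 0.08, -0.83, 0.95, 0.5], [0, 0, 0, 0.08, -0.83, 0.95, 0.5]],
])

```text
time: 30.9
ee_pos: [0.5099, 0.1573, 0.2864]
ee_rot: [[-1.0, -0.024, -0.006], [-0.024, 1.0, -0.002], [0.006, -0.002, -1.0]]
wrist_force: [-1.3, -0.9, 0.9]
finger_gap: 0.0426
finger_force: 0.0
```

arm_command([
  [[0, 0, 0, 0, 0, 0.4, 0.5], [0, 0, 0, 0, 0, 0.8, 0.5], [0, 0, 0, 0, 0, 0.95, 0.5], [0, 0, 0, 0, 0, 0.95, 0.5]],
])

```text
time: 31.23
ee_pos: [0.5107, 0.1595, 0.1924]
ee_rot: [[-1.0, -0.027, -0.004], [-0.027, 1.0, -0.001], [0.004, -0.001, -1.0]]
wrist_force: [-0.2, -0.1, 0.2]
finger_gap: 0.0425
finger_force: 0.0
```

arm_command([
  [[0, 0, 0, 0, 0, 0.4, 0.5], [0, 0, 0, 0, 0, 0.8, 0.5], [0, 0, 0, 0, 0, 0.95, 0.5], [0, 0, 0, 0, 0, 0.95, 0.5]],
], grip_force=20)

```text
time: 31.57
ee_pos: [0.5113, 0.1594, 0.0986]
ee_rot: [[-1.0, -0.027, -0.003], [-0.027, 1.0, -0.001], [0.003, -0.001, -1.0]]
wrist_force: [-0.6, -1.1, -0.5]
finger_gap: 0.0428
finger_force: 0.0
```

Run:
```python
from pl import *
go(.508,.1595,.048,181.35)
plate('scene',(375,180,425,260),.026)
```

```text
t 31.57 p [511.3 159.4  98.6] yaw -178.47 F [-0.6 -1.1 -0.5] gap 42.8 ff 0.0 j6 [ 17.  20. -11.  59.   0.  16.]
turn [-0.0001 -0.0005  0.0005] shift [0.031 0.003 0.506]
[571.2 160.4] [48.4 54.9] 88.7
```

Descend and pinch the knob, then work out the arc back.

arm_command([
  [[0, 0, 0, 0.03, 0, 0.25, 0.5], [0, 0, 0, 0.03, 0, 0.5, 0.5], [0, 0, 0, 0.03, 0, 0.5, 0.5], [0, 0, 0, 0.03, 0, 0.5, 0.5], [0, 0, 0, 0.03, 0, 0.5, 0.1], [0, 0, 0, 0.03, 0, 0.5, 0.1], [0, 0, 0, 0.03, 0, 0.5, 0.1], [0, 0, 0, 0.03, 0, 0.5, 0.1], [0, 0, 0, 0.03, 0, 0.5, 0.1]],
])

```text
time: 32.37
ee_pos: [0.5105, 0.1593, 0.0523]
ee_rot: [[-1.0, -0.026, 0.003], [-0.026, 1.0, 0.001], [-0.003, 0.001, -1.0]]
wrist_force: [-1.3, 0.5, 10.0]
finger_gap: 0.0149
finger_force: 19.6
```

```bash
python3 - <<'E' | sed 's/np.float64//g'
from arc import *
arc(np.array([.4583,.157]),-86,16,0,.4)
E
```

```text
p [0.5105 0.1593 0.0523] gap 0.0149 ff 19.597983956336975 F [-1.3  0.5 10. ] r 0.0523 leafdir 2.5
[(0.0), (0.0), (0.015), (0.001), (-0.049), (0.0)]
[(0.0), (0.0), (0.03), (0.007), (-0.098), (0.0)]
[(0.0), (0.0), (0.045), (0.018), (-0.145), (0.0)]
[(0.0), (0.0), (0.06), (0.033), (-0.192), (0.0)]
[(0.0), (0.0), (0.075), (0.052), (-0.237), (0.0)]
[(0.0), (0.0), (0.09), (0.076), (-0.28), (-0.001)]
[(0.0), (0.0), (0.105), (0.103), (-0.321), (-0.001)]
[(0.0), (0.0), (0.119), (0.134), (-0.359), (-0.001)]
[(0.0), (0.0), (0.134), (0.169), (-0.394), (-0.001)]
[(0.001), (0.0), (0.149), (0.206), (-0.425), (-0.001)]
[(0.001), (0.0), (0.164), (0.247), (-0.453), (-0.001)]
[(0.001), (0.0), (0.179), (0.289), (-0.477), (-0.002)]
[(0.001), (0.0), (0.194), (0.334), (-0.497), (-0.002)]
[(0.001), (0.0), (0.209), (0.381), (-0.512), (-0.002)]
[(0.001), (0.0), (0.224), (0.428), (-0.523), (-0.002)]
[(0.001), (0.0), (0.239), (0.477), (-0.53), (-0.002)]
```

arm_command([
  [[0, 0, 0, 0, 0, -0.02, 0.1], [0, 0, 0.015, 0.001, -0.049, -0.02, 0.1], [0, 0, 0.03, 0.007, -0.098, -0.02, 0.1], [0, 0, 0.045, 0.018, -0.145, -0.02, 0.1], [0, 0, 0.06, 0.033, -0.192, -0.02, 0.1], [0, 0, 0.075, 0.052, -0.237, -0.02, 0.1], [0, 0, 0.09, 0.076, -0.28, -0.02, 0.1], [0, 0, 0.105, 0.103, -0.321, -0.01, 0.1], [0, 0, 0.119, 0.134, -0.359, 0, 0.1], [0, 0, 0.134, 0.169, -0.394, 0, 0.1], [0, 0, 0.149, 0.206, -0.425, 0, 0.1], [0, 0, 0.164, 0.247, -0.453, 0, 0.1], [0, 0, 0.179, 0.289, -0.477, 0, 0.1], [0, 0, 0.194, 0.334, -0.497, 0, 0.1], [0, 0, 0.209, 0.381, -0.512, 0, 0.1], [0, 0, 0.224, 0.428, -0.523, 0, 0.1], [0, 0, 0.239, 0.477, -0.53, 0, 0.1], [0, 0, 0.239, 0.477, -0.53, 0, 0.1]],
])

```text
time: 33.87
ee_pos: [0.4621, 0.1047, 0.0508]
ee_rot: [[-0.09, 0.996, -0.0], [0.996, 0.09, 0.001], [0.001, -0.0, -1.0]]
wrist_force: [-2.1, 3.3, -2.0]
finger_gap: 0.0147
finger_force: 19.7
```

arm_command([
  [[0, 0, 0, 0, 0, 0, 0.5], [0, 0, 0, 0, 0, 0, 0.5], [0, 0, 0, 0, 0, 0, 0.5], [0, 0, 0, 0, 0, 0, 0.5], [0, 0, 0, 0, 0, -0.3, 0.5], [0, 0, 0, 0, 0, -0.6, 0.5], [0, 0, 0, 0, 0, -0.6, 0.5]],
])

```text
time: 34.45
ee_pos: [0.4652, 0.105, 0.1148]
ee_rot: [[-0.096, 0.995, 0.006], [0.995, 0.096, 0.001], [0.001, 0.006, -1.0]]
wrist_force: [0.8, 0.4, 1.5]
finger_gap: 0.0426
finger_force: 0.0
```

Run:
```python
from pl import *
go(.511,.159,.098,181.35)
b=plate('scene',(375,180,425,260),.026)
hsv=cv2.cvtColor(b,cv2.COLOR_BGR2HSV)
k=np.zeros(b.shape[:2],np.uint8);k[185:215,365:430]=(b.max(2)<35)[185:215,365:430]
for c in cv2.findContours(k,0,cv2.CHAIN_APPROX_NONE)[0]:
    if cv2.contourArea(c)>5: print(cv2.boundingRect(c),(onz('scene',c.reshape(-1,2).mean(0),.05)*1000).round(0))
cv2.imwrite('pics/s8c.png',cv2.resize(b[150:270,350:470],None,fx=5,fy=5,interpolation=cv2.INTER_CUBIC))
```

```text
t 34.45 p [465.2 105.  114.8] yaw 95.5 F [0.8 0.4 1.5] gap 42.6 ff 0.0 j6 [ 13.  12. -19.  58.  -0.  97.]
turn [ 0.0008  0.0006 -0.2385] shift [0.494 0.507 0.171]
[541.1 160.8] [ 48.7 115.1] 89.2
[393.1 207. ] [92.8 36.6] 5.1
(410, 204, 5, 9) [[479. 196.  50.]]
(378, 193, 6, 10) [[463. 109.  50.]]
(380, 185, 5, 4) [[422. 108.  50.]]
```

arm_command([
  [[0, 0, -0.236, 0.507, 0.457, 0.17, 0.72], [0, 0, -0.236, 0.507, 0.457, 0.17, 0.72], [0, 0, -0.236, 0.507, 0.457, 0.17, 0.72], [0, 0, -0.236, 0.507, 0.457, 0.17, 0.72], [0, 0, -0.236, 0.507, 0.457, 0.17, 0.72], [0, 0, -0.236, 0.507, 0.457, 0.17, 0.72], [0, 0, -0.236, 0.507, 0.457, 0.17, 0.72], [0, 0, -0.236, 0.507, 0.457, 0.17, 0.72], [0, 0, -0.236, 0.507, 0.457, 0.17, 0.72], [0, 0, -0.236, 0.507, 0.457, 0.17, 0.72], [0, 0, -0.236, 0.507, 0.457, 0.17, 0.72], [0, 0, -0.236, 0.507, 0.457, 0.17, 0.72], [0, 0, -0.236, 0.507, 0.457, 0.17, 0.72], [0, 0, -0.236, 0.507, 0.457, 0.17, 0.72], [0, 0, -0.236, 0.507, 0.457, 0.17, 0.72]],
], grip_force=80)

```text
time: 35.75
ee_pos: [0.5032, 0.1592, 0.0928]
ee_rot: [[-1.0, -0.004, -0.0], [-0.004, 1.0, -0.0], [0.0, -0.0, -1.0]]
wrist_force: [-0.3, -0.6, 0.1]
finger_gap: 0.0615
finger_force: 0.0
```

Run:
```python
from h import *
go(.511,.1600,.017,180.3)
```

```text
t 35.75 p [503.2 159.2  92.8] yaw -179.8 F [-0.3 -0.6  0.1] gap 61.5 ff 0.0 j6 [ 18.  19. -13.  58.  -0.  17.]
turn [-0.     -0.0001 -0.0003] shift [-0.078  0.008  0.757]
```

arm_command([
  [[0, 0, 0, -0.078, 0.008, 0.2, 0.72], [0, 0, 0, -0.078, 0.008, 0.4, 0.72], [0, 0, 0, -0.078, 0.008, 0.6, 0.72], [0, 0, 0, -0.078, 0.008, 0.75, 0.72], [0, 0, 0, -0.078, 0.008, 0.75, 0.72], [0, 0, 0, -0.078, 0.008, 0.75, 0.72]],
])

```text
time: 36.25
ee_pos: [0.5106, 0.1599, 0.0178]
ee_rot: [[-1.0, -0.005, -0.001], [-0.005, 1.0, -0.0], [0.001, -0.0, -1.0]]
wrist_force: [0.8, 1.0, 0.5]
finger_gap: 0.0615
finger_force: 0.0
```

Run:
```python
from h import *
go(.511,.1600,.017,180.3)
```

```text
t 36.25 p [510.6 159.9  17.8] yaw -179.69 F [0.8 1.  0.5] gap 61.5 ff 0.0 j6 [ 17.  24. -18.  48.  -0.  17.]
turn [-0.0001 -0.0002  0.    ] shift [-0.004  0.001  0.008]
```

arm_command([
  [[0, 0, 0, 0, 0, 0.035, 0.72], [0, 0, 0, 0, 0, 0.035, 0.72], [0, 0, 0, 0, 0, 0.035, 0.4], [0, 0, 0, 0, 0, 0.035, 0.4], [0, 0, 0, 0, 0, 0.035, 0.3], [0, 0, 0, 0, 0, 0.035, 0.3], [0, 0, 0, 0, 0, 0.035, 0.3], [0, 0, 0, 0, 0, 0.035, 0.3]],
])

```text
time: 36.92
ee_pos: [0.5116, 0.1603, 0.0159]
ee_rot: [[-1.0, -0.007, 0.001], [-0.007, 1.0, 0.0], [-0.001, 0.0, -1.0]]
wrist_force: [-4.5, -1.2, 13.6]
finger_gap: 0.047
finger_force: 81.2
```

arm_command([
  [[0, 0, 0, 0, 0, -0.03, 0.3], [0, 0, 0, 0, 0, -0.15, 0.3], [0, 0, 0, 0, 0, -0.4, 0.3], [0, 0, 0, 0, 0, -0.7, 0.3], [0, 0, 0, 0, 0, -0.95, 0.3], [0, 0, 0, 0, 0, -0.95, 0.3], [0, 0, 0, 0, 0, -0.95, 0.3]],
])

```text
time: 37.5
ee_pos: [0.5119, 0.1604, 0.1108]
ee_rot: [[-1.0, -0.007, 0.002], [-0.007, 1.0, 0.001], [-0.002, 0.001, -1.0]]
wrist_force: [-0.1, -0.0, -4.4]
finger_gap: 0.0476
finger_force: 83.5
```

Run:
```python
from h import *
go(.477,-.2156,.108,172.5)
b,d=shot('scene');cv2.imwrite('pics/s9c.png',cv2.resize(b[90:270,340:460],None,fx=3.3,fy=3.3))
```

```text
t 37.5 p [511.9 160.4 110.8] yaw -179.6 F [-0.1 -0.  -4.4] gap 47.6 ff 83.5 j6 [ 17.  19. -10.  60.   0.  17.]
turn [0.0001 0.0004 0.0219] shift [ 0.376 -3.757  0.024]
```

arm_command([
  [[0, 0, 0, 0.02, -0.15, 0, 0.3], [0, 0, 0, 0.06, -0.45, 0, 0.3], [0, 0, 0, 0.134, -0.75, 0, 0.3], [0, 0, 0, 0.134, -0.934, 0, 0.3], [0, 0, 0, 0.134, -0.934, 0, 0.3]],
])

```text
time: 37.97
ee_pos: [0.4969, 0.0636, 0.1081]
ee_rot: [[-1.0, -0.004, -0.003], [-0.004, 1.0, -0.001], [0.003, -0.001, -1.0]]
wrist_force: [-0.1, 0.4, -3.5]
finger_gap: 0.0475
finger_force: 83.7
```

arm_command([
  [[0, 0, 0, 0.06, -0.25, 0, 0.3], [0, 0, 0, 0.1, -0.5, 0, 0.3], [0, 0, 0, 0.134, -0.75, 0, 0.3], [0, 0, 0, 0.134, -0.934, 0, 0.3], [0, 0, 0, 0.134, -0.934, 0, 0.3]],
])

```text
time: 38.38
ee_pos: [0.4846, -0.0293, 0.1083]
ee_rot: [[-1.0, -0.005, -0.002], [-0.005, 1.0, -0.001], [0.002, -0.001, -1.0]]
wrist_force: [0.9, 0.2, -4.7]
finger_gap: 0.0475
finger_force: 84.0
```

arm_command([
  [[0, 0, 0, 0.06, -0.25, 0, 0.3], [0, 0, 0, 0.1, -0.5, 0, 0.3], [0, 0, 0, 0.134, -0.75, 0, 0.3], [0, 0, 0, 0.134, -0.934, 0, 0.3], [0, 0, 0, 0.134, -0.934, 0, 0.3]],
])

```text
time: 38.8
ee_pos: [0.4723, -0.1224, 0.1085]
ee_rot: [[-1.0, -0.005, -0.002], [-0.005, 1.0, -0.0], [0.002, -0.0, -1.0]]
wrist_force: [0.7, 0.2, -4.2]
finger_gap: 0.0475
finger_force: 84.3
```

arm_command([
  [[0, 0, 0.005, 0.06, -0.25, 0, 0.3], [0, 0, 0.01, 0.1, -0.5, 0, 0.3], [0, 0, 0.0219, 0.134, -0.75, 0, 0.3], [0, 0, 0.0219, 0.134, -0.934, 0, 0.3], [0, 0, 0.0219, 0.134, -0.934, 0, 0.3], [0, 0, 0.0219, 0.134, -0.934, 0, 0.3]],
])

```text
time: 39.3
ee_pos: [0.4598, -0.2136, 0.1085]
ee_rot: [[-0.991, 0.131, -0.001], [0.131, 0.991, 0.001], [0.002, 0.001, -1.0]]
wrist_force: [0.5, -0.1, -3.7]
finger_gap: 0.0472
finger_force: 84.5
```

Run:
```python
from pl import *
go(.4606,-.2134,.0325,172.5)
b=plate('scene',(190,130,320,230),.12,thr=140)
t,d=shot('top')
cv2.imwrite('pics/r1.png',np.hstack([cv2.resize(b[120:240,180:320],None,fx=3,fy=4),cv2.resize(t[135:255,340:450],None,fx=3.3,fy=4)]))
```

```text
t 39.3 p [ 459.8 -213.6  108.5] yaw 172.47 F [ 0.5 -0.1 -3.7] gap 47.2 ff 84.5 j6 [-25.  16. -15.  59.   0. -17.]
turn [ 0.0001 -0.0003 -0.0001] shift [-0.009  0.003  0.76 ]
[ 717.  -293.2] [23.9 56. ] 14.6
[637.2 -45.8] [55.5 45. ] 13.2
[ 530.  -139.9] [45.8 92.9] 39.3
[ 517.8 -218. ] [43.6 63.5] 81.0
[ 485.4 -138.6] [44.1 83.4] 65.1
[ 491.3 -340.5] [240.  142.8] 23.3
```

arm_command([
  [[0, 0, 0, -0.009, 0.003, 0.2, 0.3], [0, 0, 0, -0.009, 0.003, 0.4, 0.3], [0, 0, 0, -0.009, 0.003, 0.6, 0.3], [0, 0, 0, -0.009, 0.003, 0.75, 0.3], [0, 0, 0, -0.009, 0.003, 0.75, 0.3], [0, 0, 0, -0.009, 0.003, 0.75, 0.3]],
])

```text
time: 39.9
ee_pos: [0.4607, -0.2125, 0.0343]
ee_rot: [[-0.992, 0.129, -0.002], [0.129, 0.992, 0.001], [0.002, 0.001, -1.0]]
wrist_force: [0.4, -0.4, -2.8]
finger_gap: 0.0469
finger_force: 84.5
```

Run:
```python
from pl import *
go(.4606,-.2134,.0325,172.5)
t,d=shot('top');b,_=shot('scene')
cv2.imwrite('pics/r2.png',np.hstack([cv2.resize(b[140:250,180:300],None,fx=3.3,fy=5,interpolation=cv2.INTER_CUBIC),cv2.resize(t[145:225,360:445],None,fx=4.6,fy=6.875,interpolation=cv2.INTER_CUBIC)]))
a=np.radians(-7.5);u=np.array([np.cos(a),np.sin(a),0]);v=np.array([-u[1],u[0],0]);m=np.array([.5637,-.227,.051])
print('slot axis at mouth, top img crop',[(proj('top',m+v*k-[0,0,.009])-[360,145])[0]*[4.6,6.875]+[396,0] for k in(-.025,.025)])
```

```text
t 39.9 p [ 460.7 -212.5   34.3] yaw 172.59 F [ 0.4 -0.4 -2.8] gap 46.9 ff 84.5 j6 [-25.  20. -21.  49.   0. -17.]
turn [ 0.0001 -0.0003  0.0003] shift [-0.    -0.009  0.018]
slot axis at mouth, top img crop [array([554.31162084, 273.70795413]), array([470.06304614, 254.78815793])]
```

View pics/r2.png

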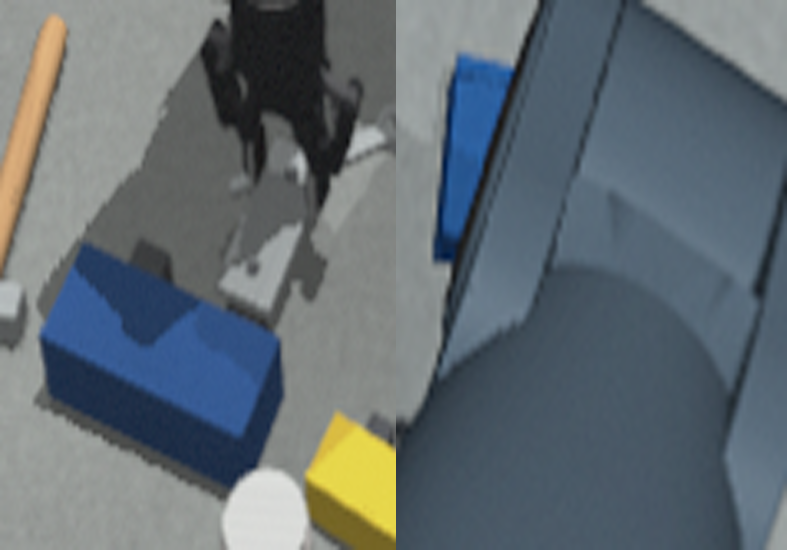

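Run:
```python
from pl import *
f=lambda p:(np.array(p,float)+.5)/[3.3,5]-.5+[180,140]
a=np.radians(-7.5);u=np.array([np.cos(a),np.sin(a)]);v=np.array([-u[1],u[0]]);m=np.array([.55785,-.2716])
for nm,p,z in(('plate L,R',[(272,316),(222,288)],.0443),('rack FR,FL,BL,BR top',[(85,243),(281,337),(239,436),(41,337)],.051)):
    W=onz('scene',f(p),z)[:,:2]; print(nm,(W*1000).round(1).tolist(),'in rack frame',[[round(float((w-m)@u)*1000,1),round(float((w-m)@v)*1000,1)] for w in W])
s=manip.sense()['ee_pos'][:2];print([(s-m)@u,(s-m)@v])
```

```text
plate L,R [[556.0, -196.2], [547.5, -241.8]] in rack frame [[-11.7, 74.5], [-14.2, 28.2]]
rack FR,FL,BL,BR top [[550.6, -359.9], [573.2, -182.8], [643.6, -194.8], [621.4, -369.3]] in rack frame [[4.3, -88.5], [3.6, 90.0], [74.9, 87.3], [75.8, -88.5]]
[np.float64(-0.10288808125519178), np.float64(0.04517199215333218)]
```

Run:
```python
from pl import *
b,d=shot('scene');P=cloud('scene',d)
a=np.radians(-7.5);u=np.array([np.cos(a),np.sin(a)]);v=np.array([-u[1],u[0]]);m=np.array([.55785,-.2716])
X=(P[...,:2]-m)@u;Y=(P[...,:2]-m)@v;Z=P[...,2]
k=(X>-.07)&(X<-.005)&(Y>.01)&(Y<.09)&(Z>.036)&(Z<.056)
print('plate Z',np.percentile(Z[k],[5,50,95]).round(4),'fit',np.linalg.lstsq(np.c_[X[k],Y[k],np.ones(k.sum())],Z[k],rcond=None)[0].round(3))
for x0,x1 in((-.06,-.05),(-.05,-.04),(-.04,-.03),(-.03,-.02)):
    j=k&(X>x0)&(X<x1)&(Z>.04);print(x0,np.percentile(Y[j],[1,99]).round(4),j.sum())
print('X end',np.percentile(X[k&(Z>.04)],[98,99.5]))
r=(X>.005)&(X<.07)&(abs(Y)<.11)&(Z>.046)&(Z<.056);print('rack Y',np.percentile(Y[r],[.5,99.5]),'Z',np.median(Z[r]))
```

```text
plate Z [0.0404 0.0452 0.0489] fit [-0.03  -0.023  0.045]
-0.06 [0.0206 0.0699] 50
-0.05 [0.02   0.0696] 55
-0.04 [0.0199 0.0692] 52
-0.03 [0.0185 0.0673] 54
X end [-0.01262937 -0.01185138]
rack Y [-0.08996605  0.08885082] Z 0.05158658414130668
```

```bash
cat > rk.py <<'E'
from pl import *
def rk(n=3,x0=-.065,x1=-.014):
    a=np.radians(-7.5);u=np.array([np.cos(a),np.sin(a)]);v=np.array([-u[1],u[0]]);m=np.array([.55785,-.2716])
    acc=[]
    for _ in range(n):
        b,d=shot('scene');P=cloud('scene',d)
        X=(P[...,:2]-m)@u;Y=(P[...,:2]-m)@v;Z=P[...,2]
        k=(X>x0)&(X<x1)&(Y>.005)&(Y<.085)&(Z>.041)&(Z<.056)
        for r in range(400):
            i=np.where(k[r])[0]
            if len(i)>8: acc.append([X[r,i[0]],Y[r,i[0]],X[r,i[-1]],Y[r,i[-1]],r])
    acc=np.array(acc)
    for nm,c in(('R',0),('L',2)):
        x,y=acc[:,c],acc[:,c+1];s=np.ones(len(x),bool)
        for _ in range(6): q=np.polyfit(x[s],y[s],1);e=abs(y-np.polyval(q,x));s=e<max(.001,2*np.median(e[s]))
        print(nm,'yaw deg',np.degrees(np.arctan(q[0])).round(2),'Y at -.04',np.polyval(q,-.04).round(4),s.sum(),len(s))
    p=manip.sense()['ee_pos'][:2]-m;print('tcp',(p@u).round(4),(p@v).round(4))
E
python3 -c "
from rk import *
rk()"
```

```text
R yaw deg 3.77 Y at -.04 0.0195 23 42
L yaw deg 0.22 Y at -.04 0.0683 26 42
tcp -0.103 0.0447
```

arm_command([
  [[0, 0, 0, -0.05, 0.004, 0.018, 0.3], [0, 0, 0, -0.1, 0.004, 0.018, 0.3], [0, 0, 0, -0.15, 0.004, 0.018, 0.3], [0, 0, 0, -0.18, 0.004, 0.018, 0.3], [0, 0, 0, -0.21, 0.004, 0.018, 0.3], [0, 0, 0, -0.24, 0.004, 0.018, 0.3], [0, 0, 0, -0.24, 0.004, 0.018, 0.3], [0, 0, 0, -0.24, 0.004, 0.018, 0.3]],
])

```text
time: 40.87
ee_pos: [0.485, -0.2164, 0.0327]
ee_rot: [[-0.992, 0.13, -0.0], [0.13, 0.992, 0.0], [0.0, 0.0, -1.0]]
wrist_force: [0.2, -0.4, -3.7]
finger_gap: 0.0475
finger_force: 84.5
```

```bash
python3 -c "
from rk import *
s=manip.sense();print(s['ee_pos'],s['moment'],s['finger_gap'])
rk(2,-.045,-.004)"
```

```text
[ 0.48502461 -0.21640106  0.03272049] [-0.01648413  0.08123638  0.00032444] 0.04754601191027761
R yaw deg 0.12 Y at -.04 0.0211 11 20
L yaw deg 0.74 Y at -.04 0.0679 11 20
tcp -0.0797 0.0453
```

arm_command([
  [[0, 0, 0, -0.05, 0, 0, 0.3], [0, 0, 0, -0.1, 0, 0, 0.3], [0, 0, 0, -0.15, 0, 0, 0.3], [0, 0, 0, -0.2, 0, 0, 0.3], [0, 0, 0, -0.25, 0, 0, 0.3], [0, 0, 0, -0.3, 0, 0, 0.3], [0, 0, 0, -0.3, 0, 0, 0.3]],
])

```text
time: 41.55
ee_pos: [0.5158, -0.2205, 0.0328]
ee_rot: [[-0.992, 0.13, 0.001], [0.13, 0.992, -0.0], [-0.001, -0.0, -1.0]]
wrist_force: [0.1, 1.0, -3.6]
finger_gap: 0.047
finger_force: 84.5
```

arm_command([
  [[0, 0, 0, -0.05, 0, 0, 0.3], [0, 0, 0, -0.1, 0, 0, 0.3], [0, 0, 0, -0.15, 0, 0, 0.3], [0, 0, 0, -0.2, 0, 0, 0.3], [0, 0, 0, -0.2, 0, 0, 0.3], [0, 0, 0, -0.2, 0, 0, 0.3]],
])

```text
time: 42.05
ee_pos: [0.5347, -0.2229, 0.0327]
ee_rot: [[-0.992, 0.13, -0.0], [0.13, 0.992, 0.0], [0.0, 0.0, -1.0]]
wrist_force: [0.8, -0.1, -3.6]
finger_gap: 0.0471
finger_force: 84.5
```

```bash
python3 -c "
from rk import *
go(.54,-.22,.032,172.5)
rk(1,-.03,-.004)"
```

```text
t 42.05 p [ 534.7 -222.9   32.7] yaw 172.53 F [ 0.8 -0.1 -3.6] gap 47.1 ff 84.5 j6 [-23.  28. -10.  53.  -0. -15.]
turn [ 0.     -0.      0.0001] shift [-0.049  0.035  0.007]
R yaw deg 51.71 Y at -.04 -0.0127 8 9
L yaw deg -30.81 Y at -.04 0.0881 7 9
tcp -0.0296 0.0453
```

Now lower 2 mm onto the floor and push gently to the back wall.

arm_command([
  [[0, 0, 0, 0, 0, 0.01, 0.3], [0, 0, 0, 0, 0, 0.02, 0.3], [0, 0, 0, -0.02, 0, 0.02, 0.3], [0, 0, 0, -0.04, 0, 0.02, 0.3], [0, 0, 0, -0.04, 0, 0.02, 0.3]],
])

```text
time: 42.52
ee_pos: [0.5389, -0.2235, 0.0309]
ee_rot: [[-0.992, 0.13, 0.0], [0.13, 0.992, -0.0], [-0.0, -0.0, -1.0]]
wrist_force: [0.1, 0.2, -3.9]
finger_gap: 0.0472
finger_force: 84.5
```

arm_command([
  [[0, 0, 0, -0.02, 0, 0, 0.3], [0, 0, 0, -0.03, 0, 0, 0.3], [0, 0, 0, -0.03, 0, 0, 0.3]],
])

```text
time: 42.77
ee_pos: [0.5418, -0.2239, 0.0308]
ee_rot: [[-0.992, 0.13, 0.0], [0.13, 0.992, -0.0], [-0.0, -0.0, -1.0]]
wrist_force: [-0.2, -0.7, -3.6]
finger_gap: 0.0468
finger_force: 84.5
```

arm_command([
  [[0, 0, 0, -0.02, 0, 0, 0.3], [0, 0, 0, -0.03, 0, 0, 0.3], [0, 0, 0, -0.03, 0, 0, 0.3]],
])

```text
time: 43.02
ee_pos: [0.5435, -0.2241, 0.0304]
ee_rot: [[-0.991, 0.13, -0.002], [0.13, 0.991, 0.0], [0.002, -0.0, -1.0]]
wrist_force: [-5.3, -0.0, -2.0]
finger_gap: 0.0472
finger_force: 84.6
```

arm_command([
  [[0, 0, 0, -0.01, 0, 0, 0.3], [0, 0, 0, -0.02, 0, 0, 0.3], [0, 0, 0, -0.02, 0, 0, 0.3]],
])

```text
time: 43.27
ee_pos: [0.5436, -0.2241, 0.03]
ee_rot: [[-0.991, 0.131, -0.005], [0.131, 0.991, 0.001], [0.005, -0.0, -1.0]]
wrist_force: [-18.6, 1.3, 5.0]
finger_gap: 0.0467
finger_force: 85.3
```

arm_command([
  [[0, 0, 0, 0.01, 0, -0.005, 0.3], [0, 0, 0, 0.01, 0, -0.005, 0.7], [0, 0, 0, 0.01, 0, -0.005, 0.7], [0, 0, 0, 0.01, 0, -0.005, 0.7], [0, 0, 0, 0.01, 0, -0.005, 0.7], [0, 0, 0, 0.01, 0, -0.2, 0.7], [0, 0, 0, 0.01, 0, -0.6, 0.7], [0, 0, 0, 0.01, 0, -1, 0.7], [0, 0, 0, 0.01, 0, -1, 0.7]],
])

```text
time: 44.02
ee_pos: [0.5487, -0.2256, 0.1385]
ee_rot: [[-0.991, 0.13, 0.009], [0.13, 0.992, -0.004], [-0.01, -0.003, -1.0]]
wrist_force: [1.8, 0.1, 1.9]
finger_gap: 0.0598
finger_force: 0.0
```

arm_command([
  [[0, 0, 0, 0.3, 0, -0.4, 0.7], [0, 0, 0, 0.6, 0, -0.8, 0.7], [0, 0, 0, 1, 0, -0.8, 0.7], [0, 0, 0, 1, 0, -0.8, 0.7], [0, 0, 0, 1, 0, -0.8, 0.7]],
])

```text
time: 44.43
ee_pos: [0.445, -0.2114, 0.2126]
ee_rot: [[-0.991, 0.131, 0.003], [0.131, 0.991, -0.001], [-0.003, -0.001, -1.0]]
wrist_force: [0.2, -0.3, -0.3]
finger_gap: 0.0597
finger_force: 0.0
```

arm_command([
  [[0, 0, 0, 0.4, 0.4, 0, 0.7], [0, 0, 0, 0.8, 0.8, 0, 0.7], [0, 0, 0, 0.8, 1, 0, 0.7], [0, 0, 0, 0.8, 1, 0, 0.7], [0, 0, 0, 0.8, 1, 0, 0.7], [0, 0, 0, 0.8, 1, 0, 0.7]],
])

```text
time: 44.93
ee_pos: [0.3809, -0.1018, 0.2108]
ee_rot: [[-0.992, 0.129, 0.001], [0.129, 0.992, -0.0], [-0.001, -0.0, -1.0]]
wrist_force: [0.3, -0.4, 0.5]
finger_gap: 0.0599
finger_force: 0.0
```

Run:
```python
from pl import *
t,d=shot('top');b,e=shot('scene');go(.4,-.1,.2,172.5)
hsv=cv2.cvtColor(t,cv2.COLOR_BGR2HSV);w=np.zeros(t.shape[:2],np.uint8);w[170:225,385:445]=((hsv[...,1]<50)&(hsv[...,2]>120))[170:225,385:445]
P=cloud('top',d)
a=np.radians(-7.5);u=np.array([np.cos(a),np.sin(a)]);v=np.array([-u[1],u[0]]);m=np.array([.55785,-.2716])
for nm,P in(('top',P),('scene',cloud('scene',e))):
    X=(P[...,:2]-m)@u;Y=(P[...,:2]-m)@v;Z=P[...,2]
    k=(X>-.08)&(X<-.008)&(Y>.005)&(Y<.085)&(Z>.034)&(Z<.05)
    j=k&(X>-.05);print(nm,k.sum(),'X near',np.percentile(X[k],[.5,2]).round(4),'Y',np.percentile(Y[j],[1,99]).round(4),'Z',np.median(Z[k]).round(4))
    r=(abs(Y)<.08)&(X>-.02)&(X<.1)&(Z>.047)&(Z<.056);print('rack X',np.percentile(X[r],[.5,99.5]).round(4))
    q=(P[...,0]>.3)&(P[...,0]<.6)&(P[...,1]>-.2)&(P[...,1]<.0)&(Z>.006)&(Z<.02)
P=cloud('scene',e);k=(P[...,0]>.46)&(P[...,0]<.58)&(P[...,1]>.24)&(P[...,1]<.42)&(P[...,2]>.1)&(P[...,2]<.26);Q=P[k]
print('panel slope',np.polyfit(Q[:,2],Q[:,1],1))
print(cv2.boundingRect(w),w.sum())
cv2.imwrite('pics/f.png',np.hstack([cv2.resize(b[140:270,180:480],None,fx=1.7,fy=2.2,interpolation=cv2.INTER_CUBIC),cv2.resize(t[145:225,360:445],None,fx=3.3,fy=3.575,interpolation=cv2.INTER_CUBIC)]))
```

```text
t 45.03 p [ 380.9 -102.5  210.6] yaw 172.5 F [ 0.3 -0.3 -0.4] gap 59.8 ff 0.0 j6 [-15.   0. -19.  71.  -0.  -8.]
turn [-0. -0. -0.] shift [-0.186  0.05   0.106]Traceback (most recent call last):
  File "<stdin>", line 9, in <module>
    return _quantile_unchecked(
        a, q, axis, out, overwrite_input, method, keepdims, weights)
    return _ureduce(a,
                    func=_quantile_ureduce_func,
    ...<5 lines>...
                    overwrite_input=overwrite_input,
                    method=method)
    r = func(a, **kwargs)
    result = _quantile(arr,
                       quantiles=q,
    ...<2 lines>...
                       out=out,
                       weights=wgt)
    slices_having_nans = np.isnan(arr[-1, ...])
                                  ~~~^^^^^^^^^
IndexError: index -1 is out of bounds for axis 0 with size 0
```

arm_command([
  [[0, 0, 0, 0, 0.4, 0, 0.7], [0, 0, 0, 0, 0.8, 0, 0.7], [0, 0, 0, 0, 1, 0, 0.7], [0, 0, 0, 0, 1, 0, 0.7], [0, 0, 0, 0, 1, 0, 0.7]],
])

```text
time: 45.45
ee_pos: [0.3937, -0.0026, 0.2105]
ee_rot: [[-0.992, 0.129, -0.001], [0.129, 0.992, -0.0], [0.001, -0.0, -1.0]]
wrist_force: [-0.5, 0.3, 0.5]
finger_gap: 0.0599
finger_force: 0.0
```

arm_command([
  [[0, 0, 0, 0, 0.4, 0, 0.7], [0, 0, 0, 0, 0.8, 0, 0.7], [0, 0, 0, 0, 1, 0, 0.7], [0, 0, 0, 0, 1, 0, 0.7], [0, 0, 0, 0, 1, 0, 0.7]],
])

```text
time: 45.87
ee_pos: [0.4065, 0.0961, 0.2105]
ee_rot: [[-0.992, 0.13, -0.001], [0.13, 0.992, -0.001], [0.001, -0.001, -1.0]]
wrist_force: [0.1, -0.7, -0.0]
finger_gap: 0.0596
finger_force: 0.0
```

Run:
```python
from pl import *
t,d=shot('top');b,e=shot('scene')
a=np.radians(-7.5);u=np.array([np.cos(a),np.sin(a)]);v=np.array([-u[1],u[0]]);m=np.array([.55785,-.2716])
for nm,P in(('top',cloud('top',d)),('scene',cloud('scene',e))):
    X=(P[...,:2]-m)@u;Y=(P[...,:2]-m)@v;Z=P[...,2]
    k=(X>-.08)&(X<-.008)&(Y>.005)&(Y<.085)&(Z>.034)&(Z<.05)
    j=k&(X>-.045)
    if k.sum()>5: print(nm,k.sum(),'X near',np.percentile(X[k],[.5,2]).round(4),'Y',np.percentile(Y[j],[1,99]).round(4),'Z',np.median(Z[k]).round(4))
    r=(abs(Y)<.08)&(X>-.02)&(X<.1)&(Z>.047)&(Z<.056)
    if r.sum()>5: print('rack X',np.percentile(X[r],[.5,99.5]).round(4))
P=cloud('scene',e);k=(P[...,0]>.46)&(P[...,0]<.58)&(P[...,1]>.24)&(P[...,1]<.42)&(P[...,2]>.1)&(P[...,2]<.26);Q=P[k]
print('panel slope',np.polyfit(Q[:,2],Q[:,1],1))
cv2.imwrite('pics/f.png',np.hstack([cv2.resize(b[140:270,180:480],None,fx=1.7,fy=2.2,interpolation=cv2.INTER_CUBIC),cv2.resize(t[145:225,360:445],None,fx=3.3,fy=3.575,interpolation=cv2.INTER_CUBIC)]))
```

```text
top 283 X near [-0.0492 -0.049 ] Y [0.0214 0.0705] Z 0.0411
rack X [0.0036 0.0769]
scene 236 X near [-0.0533 -0.0518] Y [0.0194 0.0701] Z 0.0406
rack X [0.0024 0.0769]
panel slope [-0.01680475  0.33528031]
```

View pics/f.png

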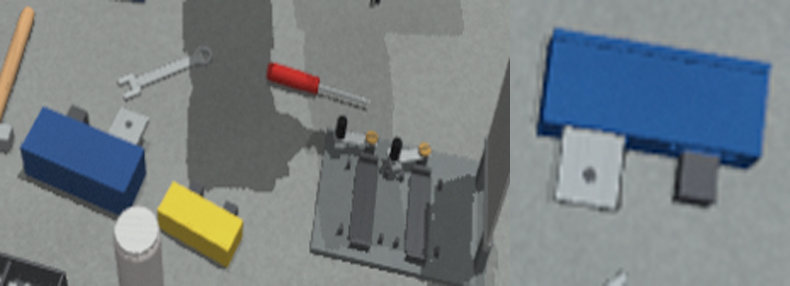

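```bash
python3 -c "
from plant import manip
print(manip.close_job())"
```

```text
the job is handed in; nothing more can be done
None
```

The job is handed in, but the judge gave no verdict. The one plate on the bench was clipped in bed 1, photographed under the lowered panel for over 2 s and slid to the back wall of the rack's left slot. My last images show both clips clear and the panel upright (about 1.55 rad).

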